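# Pack saw-wire spools in a bail basket and stack the specimen tray on it

### The arm

A 6-joint arm with a two-finger parallel gripper is mounted at the origin on a cart in front of the work surface, level with it; the furniture and walls round the work are solid. World frame = base frame: x ahead of the robot, y to its left, z up, the work surface at z = 0. Lengths are in m, angles in degrees, forces in N, time in s.
With the tool pointing down it reaches from about 0.35 to 0.875 m from the base axis. Payload 4.2 kg.
Tool frame: the origin (TCP) lies on the centre line of the jaws, within the pads' length; the fingertips stand 19 mm ahead of it and the grasp point (between the pads) is the TCP; x points along the fingers, y is the direction in which the jaws open and shut, and the axes are right-handed (so a half turn about x gives the same grasp; the last joint's range is limited). The gripper opens to 87 mm and grips with 3 to 60 N. Pads are 19 mm wide; open, the fingers measure 117 mm over their backs; the gripper's body (75 mm by 190 mm) begins 51 mm behind the grasp point.
Start: joints at [90.504, 22.042, 0.453, 0, -68.411, -14.817], TCP at [0.154, 0.606, 0.242] pointing down, gripper open.
Joint ranges: [-179.83, 179.83], [-69.29, 118.12], [-61.27, 80.66], [-181.25, 117.63], [-171.15, -9.14], [-177.46, 177.46]. Speed limits (degrees/s): [159.86, 159.86, 180, 180, 180, 180].

### API

Orientations are given as a 3x3 rotation matrix whose columns are the frame's x, y, z axes.
In Python, from station import * gives the robot as it stands.
- The arm moves only by the shell command python3 -m creep 'ROWS'. ROWS is JSON, a list of rows, each a list of 5 numbers: the opening, from 0 (shut) to 1 (fully open), then the shift along the world's x, y, z in mm, then the turn about the world's z in rad. In form: [[jaw, x, y, z, turn], ...]. A call has exactly 8 rows; each row is the pose to reach, as a shift and turn from the pose measured when the call began; what a row does not reach only later rows make up. A row lasts 1/10 s, in which the tool goes at most 50 mm and 8.59 degrees, less where a joint would pass 70% of its speed; a pose out of reach is approached as far as the arm can. A call with a gripper value outside its range is refused whole. The fingers move at their own pace and stop on an object; the grip force is fixed at half the most. Time passes only in rows, so rows that repeat a pose let the fingers close, or fill a call up. It gives the time, the measured TCP pose, the force and the opening at its end, in the units of the state.
- sense(): the state, without advancing time (a new reading comes with each control period).
- capture(name): name is "scene" or "top" or "wrist"; returns a dict with "image" (420x560x3 uint8, blue, green, red), "z_map" (420x560 float32, m along the optical axis (not along the pixel's ray), 0 where there is no reading), "mtx" (3x3 intrinsics, pixels), "eye" and "attitude" of the camera in the world. Camera axes: x right, y up, looking along -z (the intrinsics and any distortion apply to the point x, -y, -z); pixel columns grow to the right and rows downward; lengths in m; the calibration is good to about 2 mm. A picture is of the moment at which its call begins.
- finish_job(): hands the job in, once; it reports no verdict.
Trained networks look in a picture, given as the dict that the camera call returned (one of the last four; its "shot" number tells which), for a name from the list of things; names that differ only in an ending like _2 or _b are one class to them, and where a whole thing is asked for, a point or a joint stands for the part that bears it (a point fixed in the world has none). Each returns a list of dicts, best first, with "confidence" (0 to 1); they miss things now and then, are a little off and sometimes report something else, mostly with a low value. They report only what shows in the picture. A call takes as long as a camera call.
- look_for(picture, thing): "box" ([left, top, right, bottom] in pixels, round what is visible of it).
- mark_of(picture, thing): "centre" ([column, row] in pixels: a listed point, or the origin of a listed thing).
The state is a dict: "time_s": time; "joints": joint angles; "joint_velocities": joint speeds; "effort": joint torques, N m; "tcp_pos": TCP position; "ee_rot": TCP orientation; "wrist_force": force on the tool from outside, world axes, zero at the start; "moment": the same for the moment, N m; "gripper_width": opening from 0.0 (shut) to 1.0 (fully open).
Only numpy, scipy, OpenCV 4.12 (cv2) and the standard library are available. Lean on these libraries where they do the work, as an engineer would, in place of code of your own. Each camera call takes 0.05 s, during which the arm holds its last target.

### The job

Pack up this sample job for the wire saw: swing both bails of the wire basket outward so that it is open, lift every wire spool straight up off its spindle and lay it flat inside the basket, wholly below the rim. Then swing both bails back in across the opening, and stand the tray of specimens on the two bail bars, level and in line with the basket, its feet hanging down just outside the bars so that it cannot slide off. Do not knock over the white bottle with the blue cap beside the work.

Things in the scene. Friction and masses are not known exactly. Their poses are not given: they have to be found in the camera images.
- basket: Open steel wire basket, fixed; origin at the centre of its underside, z up, x along its length. Inside 158 (x) by 118 mm (y), floor 4.5 mm, rim top 58 mm up; outside 170 by 130 mm (158 mm wide over the bails). Bail pivots: outside the long walls at x = +72 (far) and -72 mm (near), 50 mm up, axes along y. Room for two stacks of two spools, centres at x = +35 and -35 mm, y = 0.
- bail_near (a joint): Hinge (rad) of the bail at the basket's -x end: a U of 8 mm bar, its cross bar along y, 48 mm from the pivot axis. 0 = swung in, bar lying on the rims at x = -25 mm, centre 62 mm above the basket's origin; up and over (upright at 1.32) to 2.27 = swung out on its stop, bar at x = -111 mm, 78 mm up. Swings freely, falls to whichever side of upright it is on and stays there.
- bail_far (a joint): The same for the bail at the basket's +x end: 0 = swung in, bar at x = +25 mm; 2.27 = swung out, bar at x = +111 mm.
- bail_near_bar (a point): Middle of the cross bar (8 mm thick, about 125 mm long, along y) of the near bail, on the bar's centre line.
- bail_far_bar (a point): Middle of the cross bar of the far bail.
- stand: Spindle stand, fixed: aluminium plate 154 x 132 x 8 mm with four upright posts at x = +-42, y = +-31 mm, each 14 mm thick on a shoulder 46 mm across. A spool rests on the shoulder, 20 mm above the worktop; the post's tip is 52 mm above it. Origin at the centre of the plate's underside, z up.
- spool_1_centre (a point): Centre of spool 1, half-way up (absent in some starts): grey plastic flanged spool wound with brassy wire, 54 mm outside diameter, 20 mm bore, 24 mm high, 90 g, starting on a post of the stand, axis (z) upright.
- spool_2_centre (a point): Centre of spool 2, half-way up (absent in some starts): grey plastic flanged spool wound with brassy wire, 54 mm outside diameter, 20 mm bore, 24 mm high, 90 g, starting on a post of the stand, axis (z) upright.
- spool_3_centre (a point): Centre of spool 3, half-way up (absent in some starts): grey plastic flanged spool wound with brassy wire, 54 mm outside diameter, 20 mm bore, 24 mm high, 90 g, starting on a post of the stand, axis (z) upright.
- spool_4_centre (a point): Centre of spool 4, half-way up (absent in some starts): grey plastic flanged spool wound with brassy wire, 54 mm outside diameter, 20 mm bore, 24 mm high, 90 g, starting on a post of the stand, axis (z) upright.
- tray_handle (a point): Middle of the specimen tray's handle: black grip 10 mm thick, 70 mm long along the tray's y, on a fixed arch. Loose tray 149 (x) by 120 mm (y), walls 33 mm high, 0.42 kg with the mounts fixed in it. Its base is 72 mm, its feet's ends 80 mm below this point. Standing on both swung-in bars, this point is 138 mm above the basket's origin, over its middle; either way round will do.
- tray_feet (a point): Point midway between the ends of the tray's four feet, straight below the handle, same axes. The feet are 8 mm thick, 8 mm long, round-ended, at x = +-37.5 mm, y = +-50 mm; on the swung-in bars they hang outside the two bars with 4 mm of play and inside the basket's long walls with 5 mm.
- lens_cleaner: Bystander: white bottle with blue cap, 36 x 98 mm. Origin at the underside.

How it is judged (in metres and radians):
On the way, in this order (a step that is already met when the one before it is completed fails the run):
1. every spool lies flat in the basket, below the rim (x of spool_1_centre in the frame of basket between -0.065 and 0.065 m and y of spool_1_centre in the frame of basket between -0.045 and 0.045 m and z of spool_1_centre in the frame of basket between 0.008 and 0.046 m and (angle between spool_1_centre's own z axis and vertical below 0.2 rad or angle between spool_1_centre's own z axis and vertical above 2.94 rad) and x of spool_2_centre in the frame of basket between -0.065 and 0.065 m and y of spool_2_centre in the frame of basket between -0.045 and 0.045 m and z of spool_2_centre in the frame of basket between 0.008 and 0.046 m and (angle between spool_2_centre's own z axis and vertical below 0.2 rad or angle between spool_2_centre's own z axis and vertical above 2.94 rad) and x of spool_3_centre in the frame of basket between -0.065 and 0.065 m and y of spool_3_centre in the frame of basket between -0.045 and 0.045 m and z of spool_3_centre in the frame of basket between 0.008 and 0.046 m and (angle between spool_3_centre's own z axis and vertical below 0.2 rad or angle between spool_3_centre's own z axis and vertical above 2.94 rad) and x of spool_4_centre in the frame of basket between -0.065 and 0.065 m and y of spool_4_centre in the frame of basket between -0.045 and 0.045 m and z of spool_4_centre in the frame of basket between 0.008 and 0.046 m and (angle between spool_4_centre's own z axis and vertical below 0.2 rad or angle between spool_4_centre's own z axis and vertical above 2.94 rad)), for 0.2 s.
2. both bails are swung in across the opening, over the spools (all of step 1 and value of joint each of bail_near, bail_far below 0.12 rad), for 0.2 s.
At the end, for the whole second after the job is handed in: Every spool lies flat (0.2 rad) in the basket below the rim; both bails are in (under 0.12 rad); the tray stands on their bars: handle within 9 mm along, 12 mm across of the basket's middle, 134 to 141.5 mm above its origin, level within 0.05 rad, in line within 0.12 rad (all of step 2 and x of tray_handle in the frame of basket between -0.009 and 0.009 m and y of tray_handle in the frame of basket between -0.012 and 0.012 m and z of tray_handle in the frame of basket between 0.134 and 0.1415 m and angle between tray_handle's own z axis and vertical below 0.05 rad and angle between the x axis of tray_handle and the x axis of basket, either way round below 0.12 rad); the robot touches nothing.
It fails at once if the bottle beside the work is knocked over (angle between lens_cleaner's own z axis and vertical above 0.7 rad).
Of spool_1, spool_2, spool_3, spool_4 only 3 to 4 are there at a start; the rules pass over those that are not, and their reading is None.
At some moment in a run one of tray may be knocked a few centimetres aside while the robot is not near it.
Once in a run the grip may slacken for a moment while it holds something.
It also fails if it takes over 200 s, if anything falls off the work surface, if the arm or the gripper's body presses on something with over 40 N, if the wrist force passes 120 N, or if a joint passes its speed limit or range.

## Working session

There is one attempt and no reset: what is moved stays moved. The work goes in short steps, Python scripts to look and compute and a shell command to move; the robot and the scene stay as the last step left them, time stands still between calls to the robot, and variables do not carry over. Pictures are saved under pics/ and viewed, and the job is handed in when it is done.

```bash
ls; mkdir -p pics; cat > h.py <<'E'
from station import *
import numpy as np, cv2
def world(p,px,z=None):
    """pixel->world by depth or by plane z"""
    K=np.array(p["mtx"]);R=np.array(p["attitude"]);e=np.array(p["eye"])
    u,v=px
    r=np.array([(u-K[0,2])/K[0,0],-(v-K[1,2])/K[1,1],-1.0])
    if z is None:
        d=p["z_map"][int(round(v)),int(round(u))]
        return e+R@(r*d)
    w=R@r
    return e+w*(z-e[2])/w[2]
def proj(p,P):
    K=np.array(p["mtx"]);R=np.array(p["attitude"]);e=np.array(p["eye"])
    c=R.T@(np.array(P)-e)
    return np.array([K[0,2]+K[0,0]*c[0]/-c[2],K[1,2]+K[1,1]*(-c[1])/-c[2]])
def cloud(p):
    K=np.array(p["mtx"]);R=np.array(p["attitude"]);e=np.array(p["eye"])
    v,u=np.mgrid[0:420,0:560];d=p["z_map"]
    r=np.stack([(u-K[0,2])/K[0,0],-(v-K[1,2])/K[1,1],-np.ones_like(d)],-1)*d[...,None]
    W=e+r@R.T
    W[d==0]=np.nan
    return W
E
python3 - <<'E'
from h import *
s=sense();print({k:np.round(v,3).tolist() for k,v in s.items()})
for n in ["scene","top","wrist"]:
    p=capture(n);cv2.imwrite(f"pics/{n}0.png",p["image"]);print(n,np.round(p["eye"],3),np.round(p["attitude"],2).tolist(),np.round(p["mtx"],1).tolist(),[k for k in p])
    for t in ["basket","bail_near_bar","bail_far_bar","stand","spool_1_centre","tray_handle","tray_feet","lens_cleaner"]:
        print(t,[(round(d["confidence"],2),np.round(d["centre"]).tolist(),np.round(world(p,d["centre"]),3).tolist()) for d in mark_of(p,t)])
E
```

```text
pics
{'time_s': 0.0, 'joints': [90.504, 22.092, 0.381, -0.029, -68.411, -14.816], 'joint_velocities': [0.0, -0.066, 0.008, -0.02, -0.059, 0.015], 'effort': [-0.001, -39.067, 18.741, 4.22, 0.011, -0.0], 'tcp_pos': [0.154, 0.605, 0.24], 'ee_rot': [[-0.0, -0.247, -0.969], [-0.002, -0.969, 0.247], [-1.0, 0.002, -0.0]], 'wrist_force': [-0.27, -0.665, -0.008], 'moment': [0.038, -0.005, -0.004], 'gripper_width': 0.998}
scene [-0.08  -0.34   0.773] [[0.67, 0.47, -0.58], [-0.74, 0.43, -0.51], [0.01, 0.77, 0.63]] [[538.1, 0.0, 284.6], [0.0, 538.1, 206.3], [0.0, 0.0, 1.0]] ['image', 'z_map', 'mtx', 'eye', 'attitude', 'shot']
basket [(0.85, [271.0, 247.0], [0.504, 0.214, 0.005])]
bail_near_bar [(0.55, [266.0, 231.0], [0.487, 0.209, 0.063])]
bail_far_bar [(0.91, [276.0, 218.0], [0.582, 0.27, 0.002])]
stand [(0.65, [202.0, 224.0], [0.429, 0.335, 0.044])]
spool_1_centre [(0.89, [190.0, 203.0], [0.457, 0.407, 0.043])]
tray_handle [(0.85, [378.0, 235.0], [0.603, 0.029, 0.085])]
tray_feet [(0.97, [373.0, 263.0], [0.594, 0.024, 0.018])]
lens_cleaner [(0.89, [252.0, 172.0], [0.657, 0.417, 0.013]), (0.23
[... 381 characters left out ...]
, [264.0, 218.0], [0.534, 0.229, 0.063])]
stand [(0.73, [195.0, 260.0], [0.455, 0.372, 0.009]), (0.45, [222.0, 266.0], [0.441, 0.316, 0.027])]
spool_1_centre [(0.77, [167.0, 251.0], [0.469, 0.421, 0.052])]
tray_handle [(0.83, [364.0, 180.0], [0.604, 0.035, 0.085])]
tray_feet [(0.94, [358.0, 184.0], [0.595, 0.047, 0.089])]
lens_cleaner [(0.58, [175.0, 158.0], [0.658, 0.41, 0.05])]
wrist [0.227 0.588 0.385] [[-0.25, 0.93, 0.26], [-0.97, -0.24, -0.07], [0.0, -0.27, 0.96]] [[350.8, 0.0, 279.4], [0.0, 350.8, 207.8], [0.0, 0.0, 1.0]] ['image', 'z_map', 'mtx', 'eye', 'attitude', 'shot']
basket []
bail_near_bar []
bail_far_bar []
stand []
spool_1_centre []
tray_handle []
tray_feet []
lens_cleaner []
```

View pics/scene0.png

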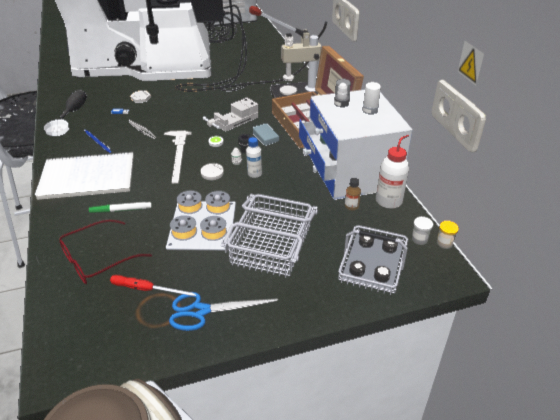

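View pics/top0.png

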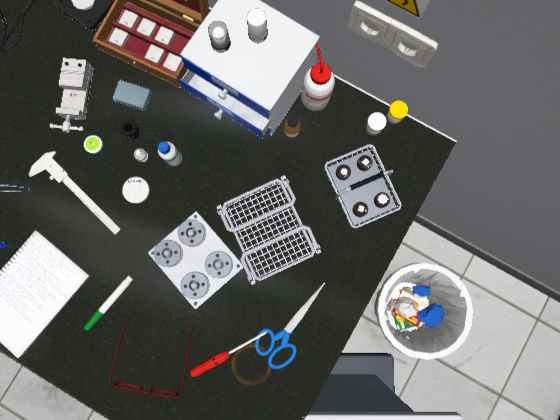

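View pics/wrist0.png

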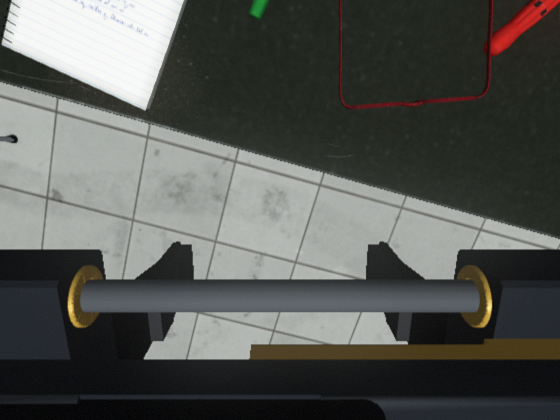

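The scene and top views agree: basket at top (268,230) with bails swung in, stand with four spools at (195,260), tray at (363,183), bottle at (170,155). Now precise poses.

```bash
python3 - <<'E'
from h import *
p=capture("top");W=cloud(p);z=W[...,2]
im=p["image"]
c=im[140:310,140:410];cv2.imwrite("pics/topcrop.png",cv2.resize(c,None,fx=2.9,fy=2.9,interpolation=cv2.INTER_CUBIC))
hm=np.clip(np.nan_to_num(z)*1000/100*255,0,255).astype(np.uint8)
cv2.imwrite("pics/toph.png",cv2.resize(cv2.applyColorMap(hm,cv2.COLORMAP_JET)[140:310,140:410],None,fx=2.9,fy=2.9,interpolation=cv2.INTER_NEAREST))
for q,n in [(p,"top"),(capture("scene"),"scene")]:
    for t in ["spool_1_centre","bail_near_bar","bail_far_bar"]:
        for d in mark_of(q,t):
            print(n,t,round(d["confidence"],2),np.round(d["centre"],1), np.round(world(q,d["centre"],0.032 if "spool" in t else 0.062),4))
        print([(round(d["confidence"],2),np.round(d["box"]).tolist()) for d in look_for(q,t)])
    for t,zz in [("tray_handle",.08),("tray_feet",0),("basket",0),("stand",0),("lens_cleaner",0)]:
        for d in mark_of(q,t): print(n,t,round(d["confidence"],2),np.round(world(q,d["centre"],zz),4))
# heights
def rect(m,lab):
    pts=W[m][:,:2].astype(np.float32)*1000
    r=cv2.minAreaRect(pts);print(lab,m.sum(),np.round(r[0],1),np.round(r[1],1),round(r[2],1))
X,Y=W[...,0],W[...,1]
near=lambda x,y,r:np.hypot(X-x,Y-y)<r
rect(near(.512,.224,.13)&(z>.045)&(z<.075)&(Y<.33),"basket rim")
rect(near(.458,.37,.11)&(z>.004)&(z<.012),"plate")
rect(near(.603,.035,.13)&(z>.02)&(z<.045),"tray rim")
E
```

```text
top spool_1_centre 0.7 [166.9 251.5] [0.47   0.4257 0.032 ]
top spool_1_centre 0.28 [215.9 263.4] [0.4461 0.3269 0.032 ]
[(0.78, [153.0, 238.0, 184.0, 269.0]), (0.49, [181.0, 272.0, 209.0, 299.0])]
top bail_near_bar 0.79 [271.2 243. ] [0.4844 0.2158 0.062 ]
[(0.81, [242.0, 229.0, 318.0, 274.0])]
top bail_far_bar 0.89 [264.8 213.8] [0.5419 0.2284 0.062 ]
[(0.85, [219.0, 181.0, 295.0, 233.0])]
top tray_handle 0.92 [0.6047 0.0295 0.08  ]
top tray_handle 0.48 [0.4652 0.4131 0.08  ]
top tray_feet 0.9 [0.6055 0.0328 0.    ]
top basket 0.64 [0.5166 0.2236 0.    ]
top stand 0.69 [0.4591 0.3747 0.    ]
top lens_cleaner 0.61 [0.6685 0.4249 0.    ]
scene spool_1_centre 0.68 [186.9 200. ] [0.4675 0.4318 0.032 ]
scene spool_1_centre 0.44 [181.  226.1] [0.403  0.3741 0.032 ]
[(0.66, [174.0, 192.0, 204.0, 216.0])]
scene bail_near_bar 0.91 [266.  231.4] [0.4857 0.2093 0.062 ]
scene bail_near_bar 0.74 [209.1 226.9] [0.4194 0.3021 0.062 ]
[(0.94, [224.0, 224.0, 305.0, 262.0]), (0.52, [175.0, 192.0, 202.0, 218.0])]
scene bail_far_bar 0.58 [276.  215.7] [0.5341 0.227  0.062 ]
[(0.62, [243.0, 198.0, 317.0, 220.0]), (0.44, [223.0, 194.0, 321.0, 277.0]), (0.44, [222.0, 222.0, 301.0, 257.0])]
scene tray_handle 0.64 [0.6091 0.0286 0.08  ]
scene tray_feet 0.86 [0.6048 0.0318 0.    ]
scene basket 0.75 [0.517 0.217 0.   ]
scene stand 0.86 [ 0.459   0.3682 -0.    ]
scene lens_cleaner 0.58 [0.6596 0.4303 0.    ]
basket rim 2029 [502.8 243.9] [170.9 202.6] 25.0
plate 2365 [460.8 370.6] [211.1 212.6] 55.7
tray rim 1674 [625.7  26.4] [192.5 142.5] 19.6
```

```bash
sleep 1
```

```text
(no output)
```

View pics/topcrop.png

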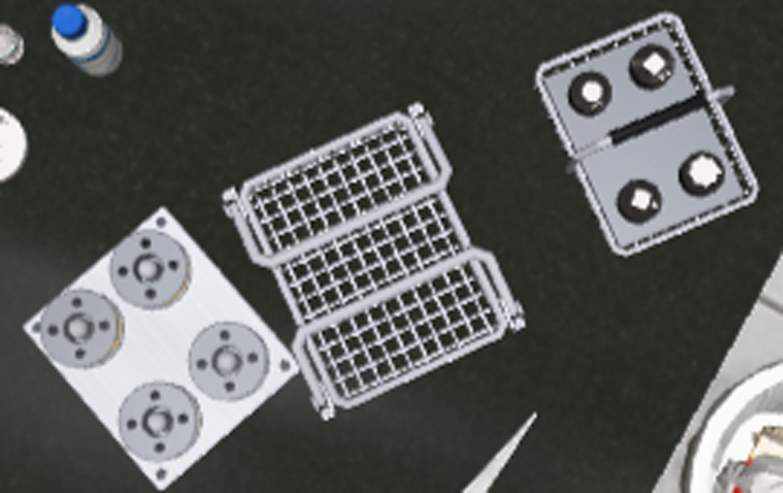

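View pics/toph.png

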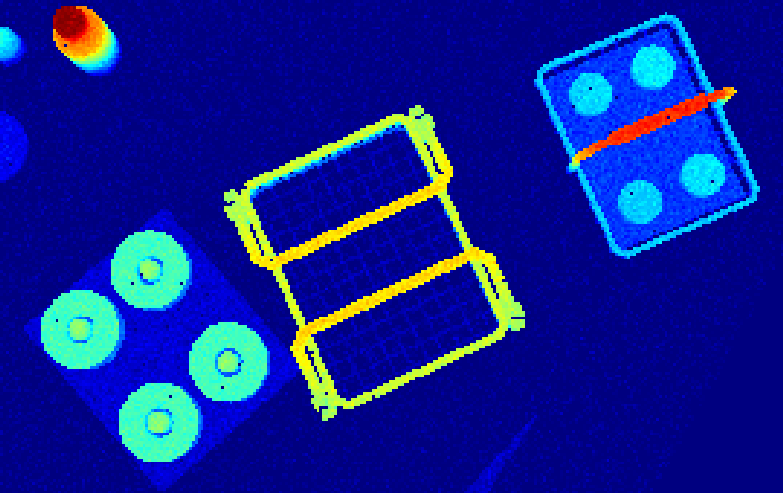

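```bash
cat >> h.py <<'E'
def comps(W,m,minn=60):
    n,l,st,_=cv2.connectedComponentsWithStats(m.astype(np.uint8),connectivity=8)
    return [(l==i) for i in range(1,n) if st[i,4]>=minn]
def mrect(W,m):
    pts=W[m][:,:2].astype(np.float32)*1000
    return cv2.minAreaRect(pts)
E
python3 - <<'E'
from h import *
Ws=[cloud(capture("top")) for _ in range(5)]
W=np.nanmedian(Ws,0);np.save("W0.npy",W);X,Y,z=W[...,0],W[...,1],W[...,2]
P=[]
for m in comps(W,(z>.038)&(z<.048)&(X<.53)&(Y>.26)&(X>.36)&(Y<.5)):
    (c,r)=cv2.minEnclosingCircle(W[m][:,:2].astype(np.float32)*1000);b=W[m].mean(0)
    P.append(b);print("spool",np.round(c,1),round(r,1),np.round(b*1000,1),m.sum())
for m in comps(W,(z>.0485)&(z<.056)&(X<.53)&(Y>.28)&(X>.36)&(Y<.5),5): print("post",np.round(W[m].mean(0)*1000,1),m.sum())
B=(z>.045)&(z<.075)&(X>.4)&(X<.62)&(Y>.12)&(Y<.33)
cs=comps(W,B)
for m in cs: print("bask",m.sum(),[np.round(a,1) for a in mrect(W,m)])
T=(z>.02)&(z<.1)&(np.hypot(X-.603,Y-.03)<.14)
for m in comps(W,T): print("tray",m.sum(),[np.round(a,1) for a in mrect(W,m)])
H=(z>.07)&(z<.1)&(np.hypot(X-.603,Y-.03)<.14)
for m in comps(W,H,20): print("handle",m.sum(),[np.round(a,1) for a in mrect(W,m)],np.round(np.percentile(z[m],[5,50,95]),4))
def pca(m):
    q=W[m][:,:2]*1000;c=q.mean(0);u,s,v=np.linalg.svd(q-c,full_matrices=False);return c,np.degrees(np.arctan2(v[0,1],v[0,0])),np.ptp((q-c)@v[0]),s
from math import *
for n,(cx,cy) in {"near":(.486,.214),"far":(.536,.229)}.items():
    m=(z>.059)&(z<.072)&(np.hypot(X-cx,Y-cy)<.05)
    # only points near the bar
    print(n,m.sum(),[np.round(a,2) for a in pca(m)],z[m].mean())
m=(z>.07)&(np.hypot(X-.603,Y-.03)<.04);print("hand",[np.round(a,2) for a in pca(m)])
E
```

```text
spool [507.  376.5] 26.8 [506.  376.3  44.1] 482
spool [466.2 423.3] 27.0 [466.4 423.   44.1] 524
spool [444.3 321.4] 27.0 [444.2 321.1  44. ] 523
spool [403.2 367.9] 27.1 [403.4 367.9  44.1] 520
post [507.2 376.4  50.5] 30
post [466.1 423.   50.9] 32
post [444.1 321.1  50.8] 29
post [403.5 367.7  50.9] 31
bask 1918 [array([512.7, 222.2]), array([170.5, 154.9]), np.float64(24.9)]
tray 235 [array([727.5,   1.8]), array([37.3, 24.2]), np.float64(77.4)]
tray 865 [array([603.6,  30.9]), array([148.5, 118.9]), np.float64(23.1)]
tray 195 [array([651.3,  25.1]), array([29.3, 29.8]), np.float64(50.7)]
tray 186 [array([632.1,  69.5]), array([29. , 28.5]), np.float64(90.0)]
tray 195 [array([574.2,  -7.8]), array([29.2, 29. ]), np.float64(80.1)]
tray 187 [array([555.3,  36.5]), array([28.6, 29.1]), np.float64(44.3)]
handle 247 [array([603.8,  30.3]), array([ 10. , 114.6]), np.float64(23.3)] [0.0739 0.0832 0.0856]
near 216 [array([488.28, 215.3 ]), np.float64(114.99), np.float64(99.11), array([424.14,  88.4 ])] 0.06527773632070491
far 237 [array([531.21, 226.9 ]), np.float64(115.02), np.float64(98.9), array([415.91, 254.  ])] 0.06532150375566881
hand [array([603.29,  30.41]), np.float64(113.34), np.float64(79.06), array([302.71,  38.65])]
```

```bash
cat >> h.py <<'E'
C=np.array([.5127,.2222]);YAW=np.radians(25.0)
def inb(W):
    e=np.array([np.cos(YAW),np.sin(YAW)]);f=np.array([-e[1],e[0]])
    d=W[...,:2]-C
    return np.stack([d@e,d@f,W[...,2]],-1)
def outb(b):
    e=np.array([np.cos(YAW),np.sin(YAW)]);f=np.array([-e[1],e[0]])
    return C+b[0]*e+b[1]*f
E
python3 - <<'E'
from h import *
W=np.load("W0.npy");B=inb(W);x,y,z=B[...,0],B[...,1],B[...,2]
for lo,hi in [(-.035,-.015),(.015,.035)]:
    m=(x>lo)&(x<hi)&(abs(y)<.05)&(z>.055)&(z<.075)
    k=np.polyfit(y[m],x[m],1);print(m.sum(),x[m].mean(),k,z[m].mean(), np.percentile(x[m],[2,98]))
for s in (-1,1):
    m=(abs(x-s*.082)<.012)&(abs(y)<.05)&(z>.045)&(z<.075);print("end wall",s,x[m].mean(),np.polyfit(y[m],x[m],1))
    m=(abs(y-s*.0625)<.006)&(abs(x)<.012)&(z>.045)&(z<.075);print("side wall",s,y[m].mean(),m.sum())
print(outb((.025,0)),outb((-.025,0)))
E
```

```text
213 -0.025757156277480243 [ 0.00234269 -0.02575791] 0.06529720751919971 [-0.02942539 -0.02178188]
209 0.02511358123374821 [0.00237064 0.02511349] 0.06532465244393959 [0.02161495 0.0292959 ]
end wall -1 -0.08224318136650843 [ 0.00270287 -0.08224218]
side wall -1 -0.062189165515619316 34
end wall 1 0.08187164688608453 [0.0034716  0.08187117]
side wall 1 0.06210640185183503 37
[0.53535769 0.23276546] [0.49004231 0.21163454]
```

```bash
python3 -m creep '[[0.5,190,-180,0,-0.88],[0.5,190,-180,0,-0.88],[0.5,190,-180,0,-0.88],[0.5,190,-180,0,-0.88],[0.5,190,-180,0,-0.88],[0.5,190,-180,0,-0.88],[0.5,190,-180,0,-0.88],[0.5,190,-180,0,-0.88]]'
python3 -m creep '[[0.5,50,-50,0,0],[0.5,95,-95,0,0],[0.5,140,-140,-25,0],[0.5,190,-192,-60,0],[0.5,191,-192,-100,0],[0.5,191,-192,-100,0],[0.5,191,-192,-100,0],[0.5,191,-192,-100,0]]'
```

```text
time_s: 3.6
tcp_pos: [0.3446, 0.4257, 0.2417]
ee_rot: [[0.0, -0.904, -0.428], [0.001, -0.428, 0.904], [-1.0, -0.0, 0.0]]
wrist_force: [-0.2, 0.9, -0.4]
gripper_width: 0.511
time_s: 4.4
tcp_pos: [0.5355, 0.2339, 0.1404]
ee_rot: [[-0.002, -0.903, -0.429], [-0.001, -0.429, 0.903], [-1.0, 0.002, -0.0]]
wrist_force: [0.1, 0.4, 0.1]
gripper_width: 0.5
```

```bash
python3 -m creep '[[0.5,0,-1,-40,0],[0.5,0,-1,-72,0],[0.5,0,-1,-72,0],[0.1,0,-1,-72,0],[0.05,0,-1,-72,0],[0.05,0,-1,-72,0],[0.05,0,-1,-72,0],[0.05,0,-1,-72,0]]'
```

```text
time_s: 5.2
tcp_pos: [0.5359, 0.2331, 0.0694]
ee_rot: [[-0.0, -0.903, -0.429], [-0.0, -0.429, 0.903], [-1.0, 0.0, -0.0]]
wrist_force: [-0.4, 0.8, -0.7]
gripper_width: 0.131
```

```bash
python3 -m creep '[[0,0,0,0,0],[0,4,2,12,0],[0,11,5,22,0],[0,21,10,30,0],[0,31,14,35,0],[0,43,20,36,0],[0,58,27,33,0],[0,68,32,28,0]]'
python3 - <<'E'
from h import *
p=capture("scene");cv2.imwrite("pics/s1.png",p["image"][130:300,150:430].repeat(2,0).repeat(2,1))
E
```

```text
time_s: 6.0
tcp_pos: [0.6039, 0.264, 0.0975]
ee_rot: [[-0.002, -0.903, -0.429], [-0.002, -0.429, 0.903], [-1.0, 0.003, -0.001]]
wrist_force: [-2.9, -5.5, 2.8]
gripper_width: 0.077
```

View pics/s1.png

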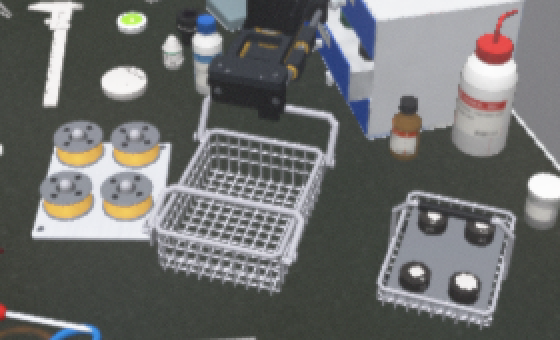

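The far bail is held past upright, at (270,110) in the crop. Release, then the near one.

```bash
python3 -m creep '[[0.5,0,0,0,0],[0.5,0,0,0,0],[0.5,0,0,0,0],[0.5,0,0,30,0],[0.5,0,0,60,0],[0.5,-40,-20,60,0],[0.5,-80,-40,60,0],[0.5,-114,-53,60,0]]'
python3 -m creep '[[0.5,0,0,0,0],[0.5,0,0,-40,0],[0.5,0,0,-80,0],[0.5,0,0,-91,0],[0.5,0,0,-91,0],[0,0,0,-91,0],[0,0,0,-91,0],[0,0,0,-91,0]]'
python3 - <<'E'
from h import *
p=capture("scene");cv2.imwrite("pics/s2.png",p["image"][130:300,150:430].repeat(2,0).repeat(2,1));print(sense()["gripper_width"],inb(np.array(sense()["tcp_pos"])))
E
```

```text
time_s: 6.85
tcp_pos: [0.4892, 0.2107, 0.1564]
ee_rot: [[-0.001, -0.903, -0.429], [-0.001, -0.429, 0.903], [-1.0, 0.001, -0.001]]
wrist_force: [0.1, 1.0, -0.2]
gripper_width: 0.496
time_s: 7.65
tcp_pos: [0.4901, 0.2114, 0.067]
ee_rot: [[0.002, -0.903, -0.429], [0.001, -0.429, 0.903], [-1.0, -0.002, -0.0]]
wrist_force: [0.0, -0.6, 0.9]
gripper_width: 0.313
0.2667684222920482 [-0.02528735 -0.00034326  0.06675537]
```

View pics/s2.png

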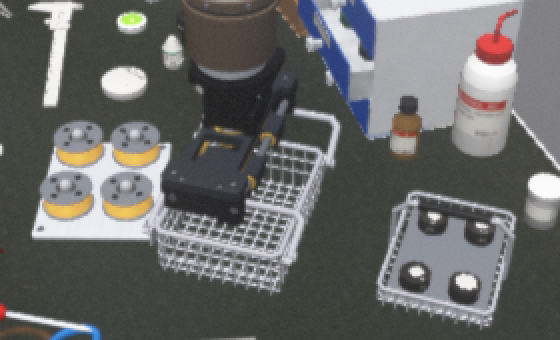

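Far bail is out; the jaws are around the near bar and still closing.

```bash
python3 -m creep '[[0,0,0,0,0],[0,0,0,0,0],[0,0,0,0,0],[0,0,0,0,0],[0,-4,-2,12,0],[0,-11,-5,22,0],[0,-21,-10,30,0],[0,-31,-14,35,0]]'
python3 -m creep '[[0,-12,-6,1,0],[0,-27,-13,-2,0],[0,-36,-17,-7,0],[0,-36,-17,-7,0],[0.4,-36,-17,-7,0],[0.4,-36,-17,-7,0],[0.4,-36,-17,-7,0],[0.4,-36,-17,10,0]]'
python3 - <<'E'
from h import *
p=capture("scene");cv2.imwrite("pics/s3.png",p["image"][130:300,150:430].repeat(2,0).repeat(2,1));print(sense()["gripper_width"],inb(np.array(sense()["tcp_pos"])))
E
```

```text
time_s: 8.5
tcp_pos: [0.4608, 0.1979, 0.1044]
ee_rot: [[0.008, -0.903, -0.43], [0.004, -0.43, 0.903], [-1.0, -0.009, -0.0]]
wrist_force: [6.8, -1.5, 2.6]
gripper_width: 0.075
time_s: 9.3
tcp_pos: [0.4232, 0.1795, 0.1124]
ee_rot: [[0.003, -0.903, -0.429], [-0.001, -0.429, 0.903], [-1.0, -0.002, -0.002]]
wrist_force: [-0.1, -0.1, 0.0]
gripper_width: 0.348
0.3673233067914628 [-0.09643724 -0.00043292  0.11602255]
```

View pics/s3.png

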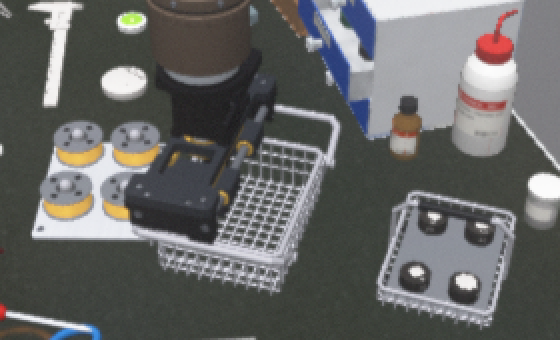

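```bash
python3 -m creep '[[0.5,0,0,35,0],[0.8,3,25,35,0.1],[0.8,10,70,35,0.2],[0.8,16,110,35,0.276],[0.8,21,142,35,0.276],[0.8,21,142,35,0.276],[0.8,21,142,35,0.276],[0.8,21,142,35,0.276]]'
python3 - <<'E'
from h import *
p=capture("scene");cv2.imwrite("pics/s4.png",p["image"][130:300,150:430].repeat(2,0).repeat(2,1))
p=capture("wrist");cv2.imwrite("pics/w4.png",p["image"])
E
```

```text
time_s: 10.15
tcp_pos: [0.4461, 0.3219, 0.1504]
ee_rot: [[0.007, -0.752, -0.66], [0.005, -0.66, 0.752], [-1.0, -0.008, -0.001]]
wrist_force: [-0.0, 0.1, -0.2]
gripper_width: 0.8
```

View pics/s4.png

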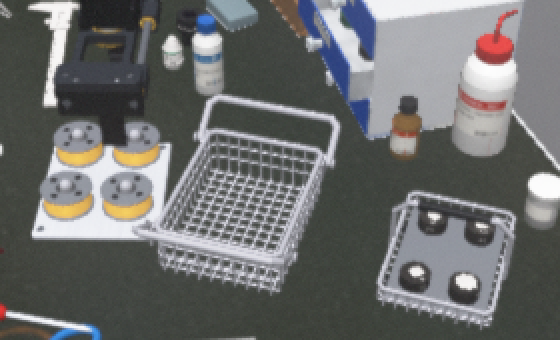

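View pics/w4.png

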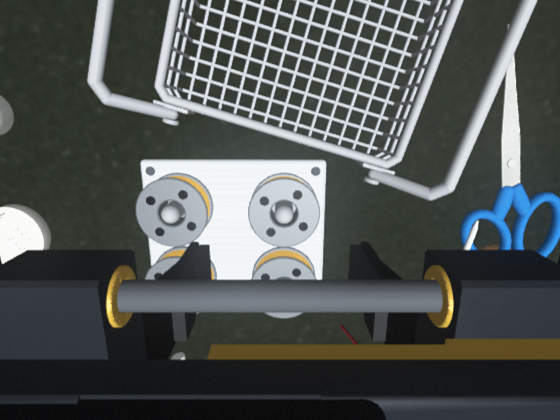

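Both bails are out. Descend on the first spool.

```bash
python3 -m creep '[[0.8,-2,-1,-40,0],[0.8,-2,-1,-80,0],[0.8,-2,-1,-109,0],[0.8,-2,-1,-109,0],[0.4,-2,-1,-109,0],[0.4,-2,-1,-109,0],[0.4,-2,-1,-109,0],[0.4,-2,-1,-109,0]]'
python3 -m creep '[[0.4,0,0,0,0],[0.4,0,0,0,0],[0.4,0,0,20,0],[0.4,0,0,50,0],[0.4,0,0,80,0],[0.4,0,0,110,0],[0.4,0,0,110,0],[0.4,0,0,110,0]]'
python3 - <<'E'
from h import *
p=capture("scene");cv2.imwrite("pics/s5.png",p["image"][130:300,150:430].repeat(2,0).repeat(2,1))
E
```

```text
time_s: 11.05
tcp_pos: [0.4452, 0.3218, 0.0438]
ee_rot: [[0.01, -0.752, -0.66], [0.008, -0.66, 0.752], [-1.0, -0.013, -0.0]]
wrist_force: [-0.3, -0.7, 4.8]
gripper_width: 0.641
time_s: 11.85
tcp_pos: [0.4449, 0.3217, 0.154]
ee_rot: [[0.01, -0.752, -0.659], [0.009, -0.659, 0.752], [-1.0, -0.014, 0.0]]
wrist_force: [-0.4, 1.1, -1.8]
gripper_width: 0.642
```

View pics/s5.png

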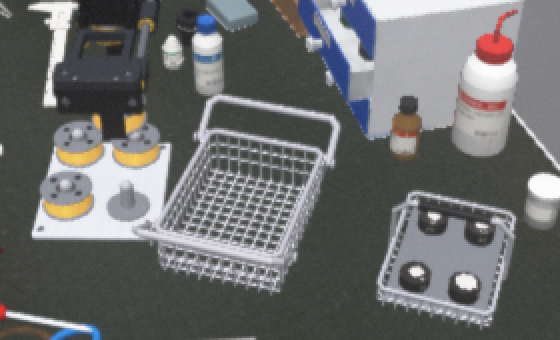

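```bash
python3 - <<'E'
from h import *
print(np.round(sense()["joints"],1))
E
python3 -m creep '[[0.4,0,0,0,0.14],[0.4,2,-10,0,0.29],[0.4,8,-30,0,0.43],[0.4,14,-50,0,0.58],[0.4,20,-70,0,0.72],[0.4,28,-90,0,0.87],[0.4,34,-110,0,1.02],[0.4,36,-114,0,1.16]]'
python3 -m creep '[[0.4,0,0,0,0.13],[0.4,0,0,-10,0.13],[0.4,0,0,-10,0.13],[0.4,0,0,-10,0.13],[0.4,0,0,-10,0.13],[0.4,0,0,-10,0.13],[0.4,0,0,-10,0.13],[0.4,0,0,-10,0.13]]'
python3 - <<'E'
from h import *
p=capture("scene");cv2.imwrite("pics/s6.png",p["image"][130:300,150:430].repeat(2,0).repeat(2,1));s=sense()
print(np.round(s["joints"],1),inb(np.array(s["tcp_pos"])))
E
```

```text
[ 52.9  19.1 -18.    0.2 -52.3 -11.7]
time_s: 12.7
tcp_pos: [0.4796, 0.2047, 0.1509]
ee_rot: [[-0.007, 0.307, -0.952], [0.008, -0.952, -0.308], [-1.0, -0.01, 0.005]]
wrist_force: [0.6, 0.9, -0.7]
gripper_width: 0.638
time_s: 13.5
tcp_pos: [0.4796, 0.2049, 0.1411]
ee_rot: [[-0.008, 0.428, -0.904], [0.007, -0.904, -0.428], [-1.0, -0.01, 0.004]]
wrist_force: [0.1, 0.3, -0.8]
gripper_width: 0.639
[ 40.6  17.9 -21.6  -0.8 -50.6  75.2] [-0.03731544 -0.00176172  0.14107151]
```

View pics/s6.png

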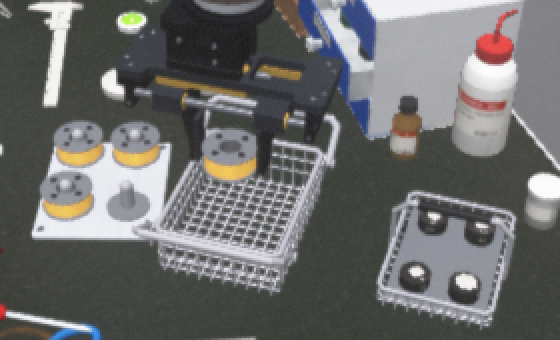

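Spool held over the near half. Lower and release.

```bash
python3 -m creep '[[0.4,1,2,-30,0],[0.4,1,2,-70,0],[0.4,1,2,-100,0],[0.4,1,2,-114,0],[0.4,1,2,-114,0],[0.4,1,2,-114,0],[0.75,1,2,-114,0],[0.75,1,2,-114,0]]'
python3 -m creep '[[0.75,0,0,0,0],[0.75,0,0,0,0],[0.75,0,0,50,0],[0.75,0,0,100,0],[0.75,0,0,120,0],[0.8,-35,75,120,-0.5],[0.8,-65,145,120,-1.0],[0.8,-75,160,120,-1.29]]'
python3 - <<'E'
from h import *
p=capture("top");W=cloud(p);z=W[...,2];B=inb(W)
cv2.imwrite("pics/t7.png",p["image"][140:310,140:410].repeat(2,0).repeat(2,1));s=sense()
m=(abs(B[...,0])<.075)&(abs(B[...,1])<.05)&(z>.02)&(z<.04)
for c in comps(W,m,100): print(c.sum(),np.round(B[c].mean(0),4))
E
```

```text
time_s: 14.35
tcp_pos: [0.481, 0.2071, 0.0276]
ee_rot: [[-0.007, 0.428, -0.904], [0.008, -0.904, -0.428], [-1.0, -0.01, 0.003]]
wrist_force: [0.8, -0.4, 1.2]
gripper_width: 0.72
time_s: 15.15
tcp_pos: [0.4235, 0.3319, 0.1483]
ee_rot: [[-0.002, 0.026, -1.0], [0.011, -1.0, -0.026], [-1.0, -0.011, 0.002]]
wrist_force: [1.0, 0.4, -0.2]
gripper_width: 0.798
483 [-0.0361  0.0004  0.0287]
```

View pics/t7.png

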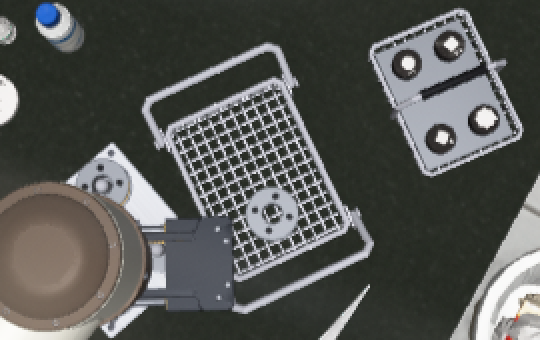

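Spool 1 rests flat at basket (-36,0), top at 28.7 mm. Next: the one at (506,376).

```bash
python3 -m creep '[[0.8,15,10,0,-0.14],[0.8,30,20,0,-0.29],[0.8,50,30,0,-0.43],[0.8,70,40,0,-0.57],[0.8,83,44,0,-0.72],[0.8,83,44,0,-0.878],[0.8,83,44,0,-0.878],[0.8,83,44,0,-0.878]]'

```

```text
time_s: 16.0
tcp_pos: [0.5047, 0.3812, 0.1482]
ee_rot: [[0.01, -0.751, -0.661], [0.009, -0.66, 0.751], [-1.0, -0.014, 0.001]]
wrist_force: [-0.0, -1.3, -0.1]
gripper_width: 0.8
```

```bash
python3 -m creep '[[0.8,2,-5,-20,0],[0.8,2,-5,-60,0],[0.8,2,-5,-95,0],[0.8,2,-5,-107,0],[0.8,2,-5,-107,0],[0.4,2,-5,-107,0],[0.4,2,-5,-107,0],[0.4,2,-5,-107,0]]'
python3 -m creep '[[0.4,0,0,0,0],[0.4,0,0,0,0],[0.4,0,0,20,0],[0.4,0,0,50,0],[0.4,0,0,80,0],[0.4,0,0,110,0],[0.4,0,0,110,0],[0.4,0,0,110,0]]'

```

```text
time_s: 16.8
tcp_pos: [0.5075, 0.3772, 0.0433]
ee_rot: [[0.012, -0.75, -0.661], [0.012, -0.661, 0.75], [-1.0, -0.017, 0.001]]
wrist_force: [0.0, 0.4, 1.5]
gripper_width: 0.64
time_s: 17.6
tcp_pos: [0.5074, 0.3772, 0.154]
ee_rot: [[0.013, -0.75, -0.661], [0.014, -0.661, 0.751], [-1.0, -0.019, 0.002]]
wrist_force: [0.1, 0.1, -1.1]
gripper_width: 0.644
```

```bash
python3 -m creep '[[0.4,0,0,0,0.14],[0.4,2,-15,0,0.29],[0.4,8,-40,0,0.43],[0.4,14,-65,0,0.58],[0.4,20,-90,0,0.72],[0.4,28,-115,0,0.87],[0.4,34,-135,0,1.02],[0.4,37,-140,0,1.16]]'
python3 -m creep '[[0.4,0,0,0,0.13],[0.4,0,0,-10,0.13],[0.4,0,0,-10,0.13],[0.4,0,0,-10,0.13],[0.4,0,0,-10,0.13],[0.4,0,0,-10,0.13],[0.4,0,0,-10,0.13],[0.4,0,0,-10,0.13]]'
python3 - <<'E'
from h import *
s=sense();p=capture("scene");cv2.imwrite("pics/s8.png",p["image"][130:300,150:430].repeat(2,0).repeat(2,1))
print(np.round(s["joints"],1),inb(np.array(s["tcp_pos"])))
E
```

```text
time_s: 18.4
tcp_pos: [0.5436, 0.2345, 0.1521]
ee_rot: [[-0.011, 0.309, -0.951], [0.015, -0.951, -0.309], [-1.0, -0.018, 0.006]]
wrist_force: [-0.5, -0.5, -1.7]
gripper_width: 0.643
time_s: 19.2
tcp_pos: [0.5436, 0.2347, 0.1423]
ee_rot: [[-0.013, 0.43, -0.903], [0.014, -0.903, -0.43], [-1.0, -0.018, 0.006]]
wrist_force: [-0.4, 0.5, -0.5]
gripper_width: 0.638
[ 38.5  24.  -11.3  -1.3 -54.8  77.7] [ 0.03329788 -0.00176961  0.14227807]
```

View pics/s8.png

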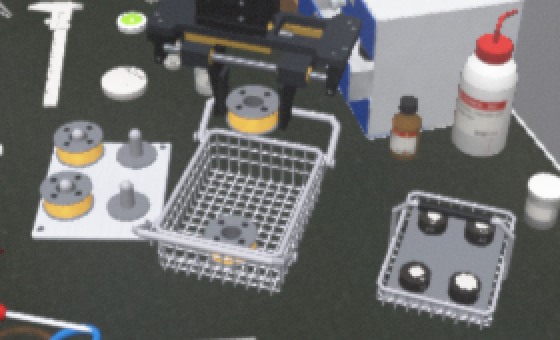

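```bash
python3 -m creep '[[0.4,1,2,-30,0],[0.4,1,2,-70,0],[0.4,1,2,-100,0],[0.4,1,2,-115,0],[0.4,1,2,-115,0],[0.4,1,2,-115,0],[0.75,1,2,-115,0],[0.75,1,2,-115,0]]'
python3 -m creep '[[0.75,0,0,0,0],[0.75,0,0,0,0],[0.75,0,0,50,0],[0.75,0,0,100,0],[0.75,0,0,120,0],[0.8,-35,60,120,-0.15],[0.8,-65,100,120,-0.3],[0.8,-100,145,120,-0.45]]'
python3 - <<'E'
from h import *
p=capture("top");W=cloud(p);z=W[...,2];B=inb(W)
m=(abs(B[...,0])<.075)&(abs(B[...,1])<.05)&(z>.02)&(z<.04)
for c in comps(W,m,100): print(c.sum(),np.round(B[c].mean(0),4))
E
```

```text
time_s: 20.05
tcp_pos: [0.545, 0.2368, 0.0278]
ee_rot: [[-0.012, 0.43, -0.903], [0.014, -0.903, -0.43], [-1.0, -0.018, 0.004]]
wrist_force: [-0.0, -1.1, -0.4]
gripper_width: 0.719
time_s: 20.85
tcp_pos: [0.4671, 0.353, 0.1485]
ee_rot: [[-0.004, 0.021, -1.0], [0.019, -1.0, -0.021], [-1.0, -0.019, 0.004]]
wrist_force: [0.5, 1.1, -0.8]
gripper_width: 0.796
478 [0.0348 0.0004 0.0286]
484 [-0.0361  0.0004  0.0285]
```

```bash
python3 -m creep '[[0.8,0,15,0,-0.14],[0.8,0,30,0,-0.29],[0.8,0,50,0,-0.43],[0.8,0,70,0,-0.57],[0.8,0,70,0,-0.72],[0.8,0,70,0,-0.873],[0.8,0,70,0,-0.873],[0.8,0,70,0,-0.873]]'

```

```text
time_s: 21.7
tcp_pos: [0.4639, 0.4277, 0.1485]
ee_rot: [[0.013, -0.751, -0.66], [0.017, -0.66, 0.751], [-1.0, -0.021, 0.004]]
wrist_force: [0.7, -0.1, -0.4]
gripper_width: 0.799
```

```bash
python3 -m creep '[[0.8,2,-5,-20,0],[0.8,2,-5,-60,0],[0.8,2,-5,-95,0],[0.8,2,-5,-107,0],[0.8,2,-5,-107,0],[0.4,2,-5,-107,0],[0.4,2,-5,-107,0],[0.4,2,-5,-107,0]]'
python3 -m creep '[[0.4,0,0,0,0],[0.4,0,0,0,0],[0.4,0,0,20,0],[0.4,0,0,50,0],[0.4,0,0,80,0],[0.4,0,0,110,0],[0.4,0,0,110,0],[0.4,0,0,110,0]]'

```

```text
time_s: 22.5
tcp_pos: [0.4666, 0.4237, 0.0435]
ee_rot: [[0.016, -0.75, -0.661], [0.02, -0.66, 0.751], [-1.0, -0.025, 0.004]]
wrist_force: [-0.1, -1.0, 2.6]
gripper_width: 0.638
time_s: 23.3
tcp_pos: [0.4664, 0.4237, 0.154]
ee_rot: [[0.016, -0.751, -0.66], [0.021, -0.66, 0.751], [-1.0, -0.026, 0.005]]
wrist_force: [-0.4, -0.3, -1.1]
gripper_width: 0.64
```

```bash
python3 -m creep '[[0.4,0,-15,0,0.14],[0.4,2,-45,0,0.29],[0.4,4,-80,0,0.43],[0.4,7,-115,0,0.58],[0.4,9,-150,0,0.72],[0.4,12,-185,0,0.87],[0.4,14,-210,0,1.02],[0.4,14,-217,0,1.16]]'
python3 -m creep '[[0.4,0,0,0,0.13],[0.4,0,0,-10,0.13],[0.4,0,0,-10,0.13],[0.4,0,0,-10,0.13],[0.4,0,0,-10,0.13],[0.4,0,0,-10,0.13],[0.4,0,0,-10,0.13],[0.4,0,0,-10,0.13]]'
python3 - <<'E'
from h import *
s=sense();p=capture("scene");cv2.imwrite("pics/s9.png",p["image"][130:300,150:430].repeat(2,0).repeat(2,1))
print(np.round(s["joints"],1),inb(np.array(s["tcp_pos"])))
E
```

```text
time_s: 24.1
tcp_pos: [0.479, 0.2035, 0.1522]
ee_rot: [[-0.017, 0.308, -0.951], [0.02, -0.951, -0.308], [-1.0, -0.024, 0.01]]
wrist_force: [-0.0, 0.1, -0.9]
gripper_width: 0.639
time_s: 24.9
tcp_pos: [0.4791, 0.2037, 0.1424]
ee_rot: [[-0.019, 0.429, -0.903], [0.018, -0.903, -0.429], [-1.0, -0.024, 0.01]]
wrist_force: [-0.4, -0.0, -0.7]
gripper_width: 0.637
[ 40.   17.9 -20.9  -1.9 -51.4  76.6] [-0.03830236 -0.00259054  0.14243627]
```

View pics/s9.png

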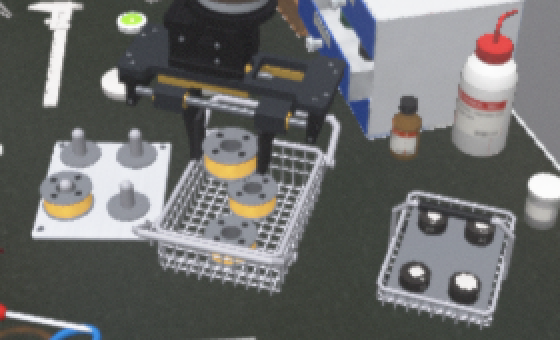

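```bash
python3 -m creep '[[0.4,2,3,-30,0],[0.4,2,3,-60,0],[0.4,2,3,-80,0],[0.4,2,3,-90,0],[0.4,2,3,-90,0],[0.4,2,3,-90,0],[0.75,2,3,-90,0],[0.75,2,3,-90,0]]'
python3 -m creep '[[0.75,0,0,0,0],[0.75,0,0,0,0],[0.75,0,0,40,0],[0.75,0,0,80,0],[0.75,0,0,96,0],[0.8,-25,60,96,-0.15],[0.8,-50,100,96,-0.3],[0.8,-77,161,96,-0.45]]'
python3 - <<'E'
from h import *
p=capture("top");W=cloud(p);z=W[...,2];B=inb(W)
m=(abs(B[...,0])<.075)&(abs(B[...,1])<.05)&(z>.02)&(z<.06)
for c in comps(W,m,100): print(c.sum(),np.round(B[c].mean(0),4),np.round(np.percentile(z[c],[5,95]),4))
cv2.imwrite("pics/t10.png",p["image"][140:310,140:410].repeat(2,0).repeat(2,1))
E
```

```text
time_s: 25.75
tcp_pos: [0.4815, 0.2069, 0.053]
ee_rot: [[-0.018, 0.429, -0.903], [0.019, -0.903, -0.429], [-1.0, -0.025, 0.008]]
wrist_force: [0.2, 0.2, 0.7]
gripper_width: 0.72
time_s: 26.55
tcp_pos: [0.4225, 0.3297, 0.1496]
ee_rot: [[-0.008, 0.03, -1.0], [0.025, -0.999, -0.03], [-1.0, -0.025, 0.008]]
wrist_force: [1.1, 0.1, -0.1]
gripper_width: 0.796
480 [0.0349 0.0005 0.0286] [0.0257 0.0317]
560 [-0.0354  0.0006  0.0507] [0.0309 0.0555]
```

View pics/t10.png

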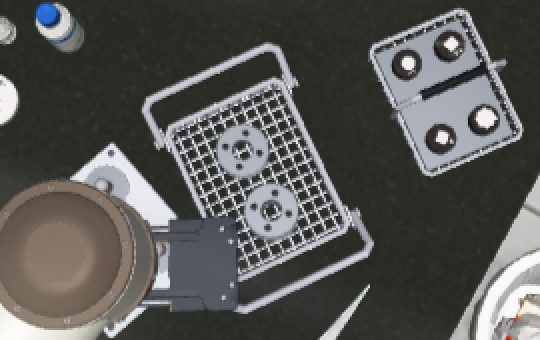

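```bash
python3 -m creep '[[0.8,-5,10,0,-0.14],[0.8,-10,20,0,-0.29],[0.8,-15,28,0,-0.43],[0.8,-19,35,0,-0.57],[0.8,-19,35,0,-0.72],[0.8,-19,35,0,-0.882],[0.8,-19,35,0,-0.882],[0.8,-19,35,0,-0.882]]'

```

```text
time_s: 27.4
tcp_pos: [0.4021, 0.3702, 0.1498]
ee_rot: [[0.017, -0.751, -0.66], [0.023, -0.66, 0.751], [-1.0, -0.028, 0.006]]
wrist_force: [-0.5, -1.0, -0.6]
gripper_width: 0.802
```

```bash
python3 -m creep '[[0.8,1,-3,-20,0],[0.8,1,-3,-60,0],[0.8,1,-3,-95,0],[0.8,1,-3,-108,0],[0.8,1,-3,-108,0],[0.4,1,-3,-108,0],[0.4,1,-3,-108,0],[0.4,1,-3,-108,0]]'
python3 -m creep '[[0.4,0,0,0,0],[0.4,0,0,0,0],[0.4,0,0,20,0],[0.4,0,0,50,0],[0.4,0,0,80,0],[0.4,0,0,110,0],[0.4,0,0,110,0],[0.4,0,0,110,0]]'

```

```text
time_s: 28.2
tcp_pos: [0.4036, 0.368, 0.0431]
ee_rot: [[0.019, -0.75, -0.661], [0.026, -0.66, 0.75], [-0.999, -0.031, 0.007]]
wrist_force: [-0.7, 0.5, 0.4]
gripper_width: 0.644
time_s: 29.0
tcp_pos: [0.4034, 0.3679, 0.1536]
ee_rot: [[0.019, -0.75, -0.661], [0.027, -0.66, 0.751], [-0.999, -0.032, 0.008]]
wrist_force: [0.6, -0.0, -2.0]
gripper_width: 0.643
```

```bash
python3 -m creep '[[0.4,10,-10,0,0.14],[0.4,30,-28,0,0.29],[0.4,52,-48,0,0.43],[0.4,75,-70,0,0.58],[0.4,97,-90,0,0.72],[0.4,119,-110,0,0.87],[0.4,139,-127,0,1.02],[0.4,141,-129,0,1.16]]'
python3 -m creep '[[0.4,0,0,0,0.13],[0.4,0,0,-10,0.13],[0.4,0,0,-10,0.13],[0.4,0,0,-10,0.13],[0.4,0,0,-10,0.13],[0.4,0,0,-10,0.13],[0.4,0,0,-10,0.13],[0.4,0,0,-10,0.13]]'
python3 - <<'E'
from h import *
s=sense();p=capture("scene");cv2.imwrite("pics/s11.png",p["image"][130:300,150:430].repeat(2,0).repeat(2,1))
print(np.round(s["joints"],1),inb(np.array(s["tcp_pos"])))
E
```

```text
time_s: 29.8
tcp_pos: [0.5454, 0.2364, 0.1513]
ee_rot: [[-0.02, 0.308, -0.951], [0.026, -0.951, -0.308], [-0.999, -0.031, 0.011]]
wrist_force: [0.7, 0.4, -0.5]
gripper_width: 0.644
time_s: 30.6
tcp_pos: [0.5454, 0.2366, 0.1415]
ee_rot: [[-0.023, 0.428, -0.903], [0.023, -0.903, -0.429], [-0.999, -0.031, 0.011]]
wrist_force: [0.7, 0.6, -0.9]
gripper_width: 0.638
[ 38.1  24.4 -10.4  -2.3 -55.4  78.6] [ 0.03568377 -0.00077018  0.14153511]
```

View pics/s11.png

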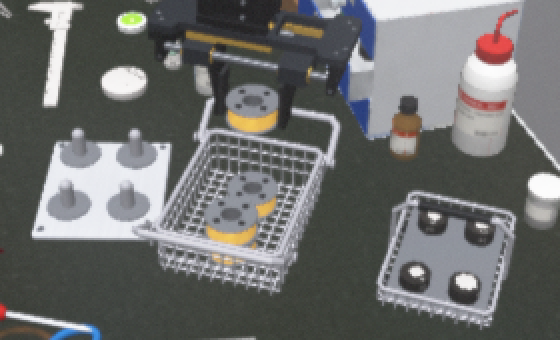

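```bash
python3 -m creep '[[0.4,-1,1,-30,0],[0.4,-1,1,-60,0],[0.4,-1,1,-80,0],[0.4,-1,1,-89,0],[0.4,-1,1,-89,0],[0.4,-1,1,-89,0],[0.75,-1,1,-89,0],[0.75,-1,1,-89,0]]'
python3 -m creep '[[0.75,0,0,0,0],[0.75,0,0,0,0],[0.75,0,0,40,0],[0.75,0,0,80,0],[0.6,0,0,110,0],[0.5,-35,60,120,-0.15],[0.5,-65,100,120,-0.3],[0.5,-80,120,120,-0.45]]'
python3 - <<'E'
from h import *
p=capture("top");W=cloud(p);z=W[...,2];B=inb(W)
m=(abs(B[...,0])<.075)&(abs(B[...,1])<.05)&(z>.02)&(z<.06)
for c in comps(W,m,100): print(c.sum(),np.round(B[c].mean(0),4),np.round(np.percentile(z[c],[5,50,95]),4))
b=(abs(B[...,1])<.05)&(z>.06)&(z<.1)&(abs(B[...,0])>.09)&(abs(B[...,0])<.13)
for c in comps(W,b,40): print("bar",c.sum(),np.round(np.median(B[c],0),4))
print(np.round(sense()["joints"],1))
cv2.imwrite("pics/t12.png",p["image"][140:310,140:410].repeat(2,0).repeat(2,1))
E
```

```text
time_s: 31.45
tcp_pos: [0.5448, 0.2378, 0.0532]
ee_rot: [[-0.022, 0.429, -0.903], [0.024, -0.903, -0.429], [-0.999, -0.031, 0.009]]
wrist_force: [-0.7, -1.0, -1.6]
gripper_width: 0.725
time_s: 32.25
tcp_pos: [0.4681, 0.3541, 0.1741]
ee_rot: [[-0.009, 0.02, -1.0], [0.033, -0.999, -0.02], [-0.999, -0.033, 0.008]]
wrist_force: [0.2, 0.4, -0.0]
gripper_width: 0.525
564 [0.0345 0.0013 0.0502] [0.0294 0.0523 0.0555]
559 [-0.0355  0.0007  0.0507] [0.0301 0.0525 0.0557]
bar 208 [0.1102 0.0002 0.0813]
bar 224 [-0.111  -0.0009  0.0811]
[ 52.6  21.2 -10.4  -1.9 -57.1  39.5]
```

View pics/t12.png

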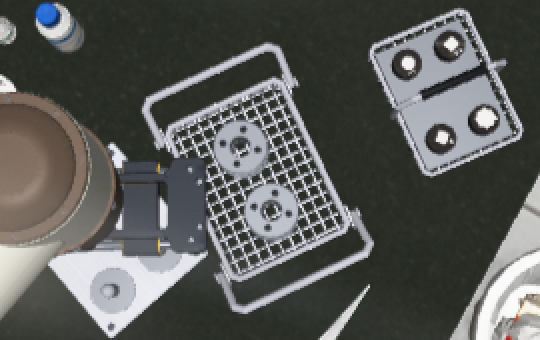

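All four spools lie in two flat stacks with tops at 52.5 mm; bars at x = ±111. Check clearance to the cabinet before going to the far bar.

```bash
python3 - <<'E'
from h import *
W=np.load("W0.npy");P=W[(W[...,2]>.09)&(W[...,0]<.85)&(W[...,0]>.45)]
d=P[:,:2]-np.array([.613,.269]);e=np.array([.906,.423]);f=np.array([-.423,.906])
q=np.c_[d@e,d@f,P[:,2]]
for lo in np.arange(-.15,.15,.03):
    m=(q[:,1]>lo)&(q[:,1]<lo+.03)&(q[:,0]>-.05)
    print(round(lo,2),m.sum(), q[m,0].min() if m.any() else None, q[m][q[m,0].argmin()] if m.any() else None)
E
```

```text
-0.15 1112 0.0908493460331681 [ 0.09084935 -0.12068039  0.11725564]
-0.12 1253 0.07316220846119828 [ 0.07316221 -0.0917411   0.1365836 ]
-0.09 1505 0.06135341561695217 [ 0.06135342 -0.0664553   0.10554337]
-0.06 1252 0.07161692548595124 [ 0.07161693 -0.05983895  0.09088756]
-0.03 863 0.11855002406425498 [ 0.11855002 -0.02983285  0.09314203]
0.0 279 0.16639564501116655 [0.16639565 0.00027618 0.09367174]
0.03 15 0.21629446255983964 [0.21629446 0.03071572 0.10081875]
0.06 0 None None
0.09 68 0.10531704613806946 [0.10531705 0.11529967 0.09094016]
0.12 37 0.10704047283575492 [0.10704047 0.12035717 0.09323382]
```

```bash
python3 -m creep '[[0.5,20,-12,0,-0.14],[0.5,40,-24,0,-0.29],[0.5,65,-36,0,-0.43],[0.5,90,-55,0,-0.57],[0.5,110,-70,0,-0.72],[0.5,110,-70,0,-0.87],[0.5,110,-70,0,-1.02],[0.5,110,-70,0,-1.155]]'
```

```text
time_s: 33.1
tcp_pos: [0.5751, 0.2883, 0.1739]
ee_rot: [[0.028, -0.909, -0.416], [0.022, -0.415, 0.909], [-0.999, -0.034, 0.008]]
wrist_force: [0.4, 0.6, 0.3]
gripper_width: 0.496
```

```bash
python3 -m creep '[[0.5,28,3,-20,0],[0.5,28,3,-55,0],[0.5,28,3,-80,0],[0.5,28,3,-88,0],[0.5,28,3,-88,0],[0,28,3,-88,0],[0,28,3,-88,0],[0,28,3,-88,0]]'
python3 - <<'E'
from h import *
s=sense();p=capture("scene");cv2.imwrite("pics/s13.png",p["image"][130:300,150:430].repeat(2,0).repeat(2,1))
print(np.round(s["joints"],1),inb(np.array(s["tcp_pos"])),s["gripper_width"])
E
```

```text
time_s: 33.9
tcp_pos: [0.6037, 0.2919, 0.0876]
ee_rot: [[0.03, -0.909, -0.416], [0.024, -0.416, 0.909], [-0.999, -0.037, 0.009]]
wrist_force: [-0.2, 0.1, 1.4]
gripper_width: 0.313
[ 39.6  33.   -5.    0.1 -49.8 -15.1] [0.11188266 0.0247044  0.08761248] 0.3131789987868994
```

View pics/s13.png

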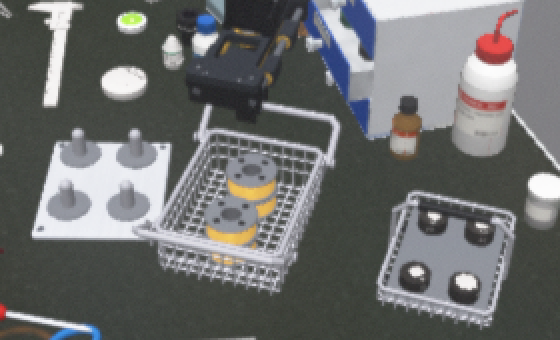

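```bash
python3 -m creep '[[0,0,0,0,0],[0,0,0,0,0],[0,0,0,0,0],[0,0,0,0,0],[0,-7,-3,9,0],[0,-17,-8,16,0],[0,-28,-13,20,0],[0,-39,-18,20,0]]'
python3 -m creep '[[0,-11,-5,-2,0],[0,-21,-10,-8,0],[0,-27,-13,-13,0],[0,-32,-15,-19,0],[0,-32,-15,-19,0],[0.4,-32,-15,-19,0],[0.4,-32,-15,-19,0],[0.4,-32,-15,-19,0]]'
python3 - <<'E'
from h import *
s=sense();p=capture("scene");cv2.imwrite("pics/s14.png",p["image"][130:300,150:430].repeat(2,0).repeat(2,1))
print(inb(np.array(s["tcp_pos"])),s["gripper_width"])
E
```

```text
time_s: 34.75
tcp_pos: [0.5664, 0.2748, 0.1105]
ee_rot: [[0.037, -0.908, -0.417], [0.028, -0.416, 0.909], [-0.999, -0.045, 0.009]]
wrist_force: [4.2, 0.7, 4.2]
gripper_width: 0.079
time_s: 35.55
tcp_pos: [0.5342, 0.2593, 0.0908]
ee_rot: [[0.036, -0.908, -0.417], [0.026, -0.416, 0.909], [-0.999, -0.044, 0.009]]
wrist_force: [0.4, -0.7, 0.2]
gripper_width: 0.267
[0.03516802 0.02452034 0.09082046] 0.26657658260354783
```

View pics/s14.png

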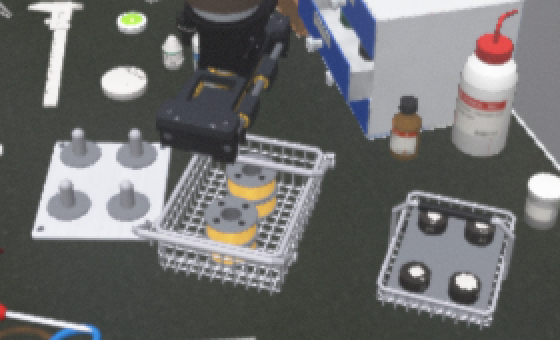

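Far bail has swung in. Now the near one.

```bash
python3 -m creep '[[0.5,0,0,30,0],[0.5,-15,-10,50,0],[0.5,-50,-35,50,0],[0.5,-85,-60,50,0],[0.5,-122,-84,50,0],[0.5,-122,-84,30,0],[0.5,-122,-84,30,0],[0.5,-122,-84,30,0]]'

```

```text
time_s: 36.4
tcp_pos: [0.4132, 0.1758, 0.1213]
ee_rot: [[0.037, -0.908, -0.417], [0.027, -0.416, 0.909], [-0.999, -0.045, 0.009]]
wrist_force: [0.0, 0.6, 0.5]
gripper_width: 0.497
```

```bash
python3 -m creep '[[0.5,-1,0,-20,0],[0.5,-1,0,-35,0],[0.5,-1,0,-35,0],[0,-1,0,-35,0],[0,-1,0,-35,0],[0,-1,0,-35,0],[0,-1,0,-35,0],[0,-1,0,-35,0]]'
python3 -m creep '[[0,0,0,0,0],[0,0,0,0,0],[0,0,0,0,0],[0,7,3,9,0],[0,17,8,16,0],[0,28,13,20,0],[0,39,18,20,0],[0,50,23,18,0]]'
python3 -m creep '[[0,10,5,-6,0],[0,16,8,-11,0],[0,21,10,-17,0],[0,21,10,-17,0],[0.4,21,10,-17,0],[0.4,21,10,-17,0],[0.4,21,10,-17,0],[0.4,21,10,30,0]]'
python3 - <<'E'
from h import *
s=sense();p=capture("scene");cv2.imwrite("pics/s15.png",p["image"][130:300,150:430].repeat(2,0).repeat(2,1))
print(inb(np.array(s["tcp_pos"])),s["gripper_width"])
E
```

```text
time_s: 37.2
tcp_pos: [0.4123, 0.176, 0.0867]
ee_rot: [[0.038, -0.908, -0.417], [0.027, -0.416, 0.909], [-0.999, -0.046, 0.009]]
wrist_force: [0.3, -0.6, 0.1]
gripper_width: 0.129
time_s: 38.0
tcp_pos: [0.4622, 0.1983, 0.1045]
ee_rot: [[0.036, -0.908, -0.417], [0.026, -0.416, 0.909], [-0.999, -0.043, 0.008]]
wrist_force: [-3.3, -2.0, 0.5]
gripper_width: 0.078
time_s: 38.8
tcp_pos: [0.4799, 0.2065, 0.1298]
ee_rot: [[0.026, -0.909, -0.416], [0.019, -0.416, 0.909], [-0.999, -0.031, 0.006]]
wrist_force: [-0.7, -0.0, -1.1]
gripper_width: 0.339
[-0.03638269 -0.00034436  0.12980648] 0.3393557708922832
```

View pics/s15.png

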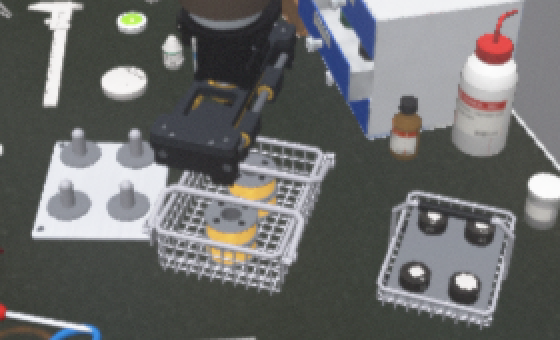

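```bash
python3 -m creep '[[0.4,0,0,40,0],[0.4,-20,40,60,0],[0.4,-40,85,60,0],[0.4,-60,130,60,0],[0.4,-80,170,60,0],[0.4,-80,170,60,0],[0.4,-80,170,60,0],[0.4,-80,170,60,0]]'
cat > meas.py <<'E'
from h import *
W=np.nanmedian([cloud(capture("top")) for _ in range(3)],0);B=inb(W);x,y,z=B[...,0],B[...,1],B[...,2]
for lo,hi in [(-.040,-.012),(.012,.040)]:
    m=(x>lo)&(x<hi)&(abs(y)<.05)&(z>.0585)&(z<.075)
    if m.sum()>20: print("bar",m.sum(),x[m].mean(),np.polyfit(y[m],x[m],1),z[m].mean())
m=(abs(x)<.075)&(abs(y)<.05)&(z>.02)&(z<.057)
for c in comps(W,m,80): print("spool",c.sum(),np.round(np.median(z[c]),4))
for s in (-1,1):
    m=(abs(y-s*.0625)<.006)&(abs(x)<.012)&(z>.045)&(z<.075);print("side",s,y[m].mean(),m.sum())
X,Y=W[...,0],W[...,1]
H=(z>.066)&(z<.11)&(X>.5)&(X<.72)&(Y>-.12)&(Y<.15)&(np.hypot(x,y)>.12)
for c in comps(W,H,60):
    q=W[c][:,:2]*1000;k=q.mean(0);u,s,v=np.linalg.svd(q-k,full_matrices=False)
    print("handle",c.sum(),np.round(k,1),[np.round(a,1) for a in mrect(W,c)],np.degrees(np.arctan2(v[0,1],v[0,0])),np.median(z[c]))
T=(z>.015)&(z<.1)&(X>.47)&(X<.70)&(Y>-.12)&(Y<.15)&(np.hypot(x,y)>.12)
for c in comps(W,T,150): print("tray",c.sum(),[np.round(a,1) for a in mrect(W,c)])
E
python3 meas.py
python3 - <<'E'
from h import *
p=capture("top");cv2.imwrite("pics/t16.png",p["image"][140:310,140:410].repeat(2,0).repeat(2,1))
E
```

```text
time_s: 39.65
tcp_pos: [0.4061, 0.3799, 0.2016]
ee_rot: [[0.045, -0.907, -0.419], [0.031, -0.418, 0.908], [-0.999, -0.054, 0.009]]
wrist_force: [-0.2, -0.2, 0.1]
gripper_width: 0.401
bar 213 -0.02571806775449983 [ 0.00178838 -0.02571778] 0.06521777915554873
bar 209 0.02512688423439775 [0.00168835 0.02512683] 0.06521872294683705
spool 314 0.0525
spool 157 0.0521
spool 110 0.0526
spool 345 0.0523
side -1 -0.06217059004208005 35
side 1 0.06215455737776192 38
handle 255 [602.4  32.6] [array([603.8,  30.2]), array([  9.9, 118.5]), np.float64(23.0)] 113.25103251060281 0.0827516666787067
tray 3691 [array([603.7,  30.7]), array([148.7, 119.5]), np.float64(23.2)]
```

View pics/t16.png

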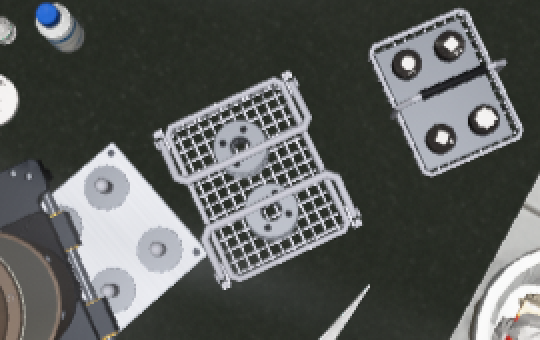

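Both bails are in (bars at -25.7/+25.1, measured), spools still flat below; the tray is unmoved at (604,30), yaw 23.2°. Check for tall objects around the tray.

```bash
python3 - <<'E'
from h import *
W=np.load("W0.npy");P=W[(W[...,2]>.06)&(W[...,0]<.9)&(W[...,0]>.45)]
d=P[:,:2]-np.array([.604,.0304]);a=np.radians(23.2);e=np.array([np.cos(a),np.sin(a)]);f=np.array([-e[1],e[0]])
q=np.c_[d@e,d@f,P[:,2]]
m=(abs(q[:,0])<.16)&(abs(q[:,1])<.13)&~((abs(q[:,0])<.02)&(abs(q[:,1])<.08))
print(m.sum());
for b in np.unique(np.round(q[m]/.02)*.02,axis=0)[:40]: print(np.round(b,2))
E
python3 -m creep '[[0.4,25,-45,-10,0],[0.4,50,-88,-20,0],[0.4,75,-131,-30,0],[0.4,100,-175,-40,0],[0.4,125,-220,-50,0],[0.4,150,-265,-60,-0.01],[0.4,175,-310,-65,-0.027],[0.4,198,-350,-70,-0.027]]'
```

```text
1418
[ 0.12 -0.12  0.22]
[ 0.12 -0.12  0.24]
[ 0.12 -0.12  0.26]
[ 0.12 -0.12  0.28]
[ 0.12 -0.12  0.3 ]
[ 0.14 -0.12  0.06]
[ 0.14 -0.12  0.08]
[ 0.14 -0.12  0.1 ]
[ 0.14 -0.12  0.12]
[ 0.14 -0.12  0.14]
[ 0.14 -0.12  0.16]
[ 0.14 -0.12  0.18]
[ 0.14 -0.12  0.2 ]
[ 0.14 -0.12  0.22]
[ 0.14 -0.12  0.24]
[ 0.14 -0.12  0.26]
[ 0.14 -0.12  0.28]
[ 0.14 -0.12  0.3 ]
[ 0.14 -0.12  0.32]
[ 0.14 -0.12  0.34]
[ 0.14 -0.12  0.36]
[ 0.14 -0.12  0.38]
[ 0.14 -0.12  0.4 ]
[ 0.16 -0.12  0.06]
[ 0.16 -0.12  0.08]
[ 0.16 -0.12  0.1 ]
[ 0.16 -0.12  0.12]
[ 0.16 -0.12  0.14]
[ 0.16 -0.12  0.16]
[ 0.16 -0.12  0.18]
[ 0.16 -0.12  0.2 ]
[ 0.16 -0.12  0.22]
[ 0.16 -0.12  0.24]
[ 0.16 -0.12  0.26]
[ 0.16 -0.12  0.28]
[ 0.16 -0.12  0.3 ]
[ 0.16 -0.12  0.32]
[ 0.16 -0.12  0.34]
[ 0.16 -0.12  0.36]
[ 0.16 -0.12  0.38]
time_s: 40.65
tcp_pos: [0.6006, 0.0348, 0.1324]
ee_rot: [[0.046, -0.919, -0.392], [0.029, -0.391, 0.92], [-0.999, -0.054, 0.009]]
wrist_force: [0.9, 1.0, 0.1]
gripper_width: 0.401
```

```bash
python3 -m creep '[[0.4,3,-4,0,0],[0.4,3,-4,-20,0],[0.4,3,-4,-49,0],[0.4,3,-4,-49,0],[0.4,3,-4,-49,0],[0.4,3,-4,-49,0],[0.4,3,-4,-49,0],[0.4,3,-4,-49,0]]'
python3 - <<'E'
from h import *
p=capture("scene");cv2.imwrite("pics/s17.png",cv2.resize(p["image"][150:310,200:450],None,fx=3,fy=3,interpolation=cv2.INTER_CUBIC))
E
```

```text
time_s: 41.45
tcp_pos: [0.6042, 0.0312, 0.0847]
ee_rot: [[0.048, -0.919, -0.392], [0.029, -0.391, 0.92], [-0.998, -0.056, 0.008]]
wrist_force: [0.6, -0.4, 0.3]
gripper_width: 0.399
```

View pics/s17.png

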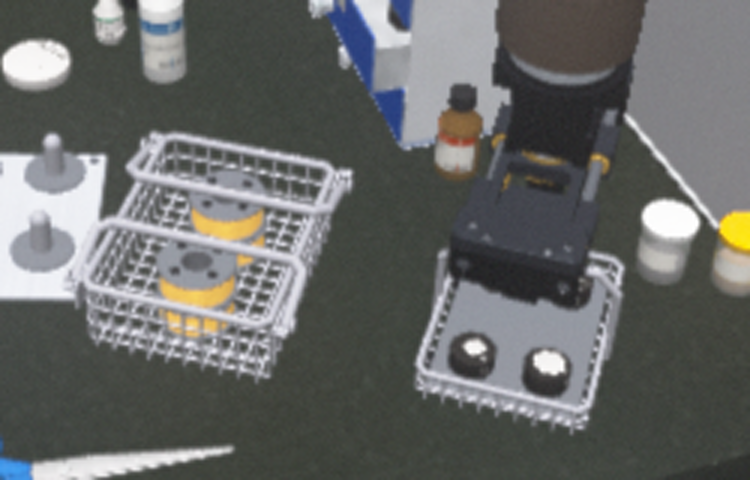

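The gripper is over the handle with the tray in place. Close and lift a bit.

```bash
python3 -m creep '[[0,0,0,-1,0],[0,0,0,-1,0],[0,0,0,-1,0],[0,0,0,-1,0],[0,0,0,-1,0],[0,0,0,-1,0],[0,0,0,-1,0],[0,0,0,-1,0]]'
python3 -m creep '[[0,0,0,10,0],[0,0,0,30,0],[0,0,0,60,0],[0,0,0,90,0],[0,0,0,120,0],[0,0,0,120,0],[0,0,0,120,0],[0,0,0,120,0]]'
python3 - <<'E'
from h import *
p=capture("scene");cv2.imwrite("pics/s18.png",cv2.resize(p["image"][150:310,200:450],None,fx=3,fy=3,interpolation=cv2.INTER_CUBIC))
E
```

```text
time_s: 42.3
tcp_pos: [0.6037, 0.0309, 0.0833]
ee_rot: [[0.047, -0.919, -0.392], [0.029, -0.391, 0.92], [-0.998, -0.054, 0.008]]
wrist_force: [-1.0, -0.7, 0.5]
gripper_width: 0.103
time_s: 43.1
tcp_pos: [0.6022, 0.0308, 0.201]
ee_rot: [[0.042, -0.919, -0.392], [0.029, -0.391, 0.92], [-0.999, -0.05, 0.01]]
wrist_force: [-0.3, -0.2, -4.3]
gripper_width: 0.1
```

View pics/s18.png

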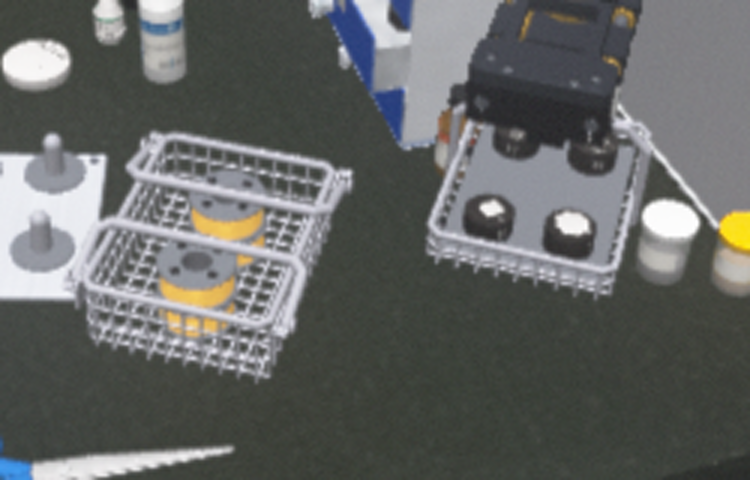

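```bash
python3 -m creep '[[0,-10,22,0,0.01],[0,-25,52,0,0.02],[0,-40,84,0,0.03],[0,-55,116,0,0.03],[0,-70,148,0,0.03],[0,-84,178,0,0.03],[0,-90,191,0,0.03],[0,-90,191,0,0.03]]'
cat > mt.py <<'E'
from h import *
p=capture("top");q=capture("scene")
s=sense();print("tcp",np.round(s["tcp_pos"],4),np.round(inb(np.array(s["tcp_pos"])),4),s["gripper_width"],np.round(s["wrist_force"],1),"jaw yaw",np.degrees(np.arctan2(s["ee_rot"][1][1],s["ee_rot"][0][1])))
cv2.imwrite("pics/mtt.png",cv2.resize(p["image"][140:310,140:410],None,fx=2.9,fy=2.9,interpolation=cv2.INTER_CUBIC))
cv2.imwrite("pics/mts.png",cv2.resize(q["image"][100:310,170:450],None,fx=2.8,fy=2.8,interpolation=cv2.INTER_CUBIC))
for r in (p,q):
    for t in ("tray_handle","tray_feet"): print(t,[(round(d["confidence"],2),np.round(d["centre"],1)) for d in mark_of(r,t)])
np.savez("mt.npz",tw=cloud(p),sw=cloud(q))
E
python3 mt.py
```

```text
time_s: 43.95
tcp_pos: [0.5113, 0.2231, 0.1997]
ee_rot: [[0.039, -0.906, -0.422], [0.029, -0.421, 0.907], [-0.999, -0.048, 0.009]]
wrist_force: [0.0, -0.1, -4.0]
gripper_width: 0.106
tcp [0.512  0.2214 0.2   ] [-0.0009 -0.0005  0.2   ] 0.10176512748564111 [ 0.6 -0.  -4.6] jaw yaw -155.216333304351
tray_handle []
tray_feet []
tray_handle [(0.95, array([273.1, 165.6]))]
tray_feet [(0.77, array([270.2, 199.8])), (0.43, array([263.9, 240.5]))]
```

```bash
sleep 0.5
```

```text
(no output)
```

View pics/mtt.png

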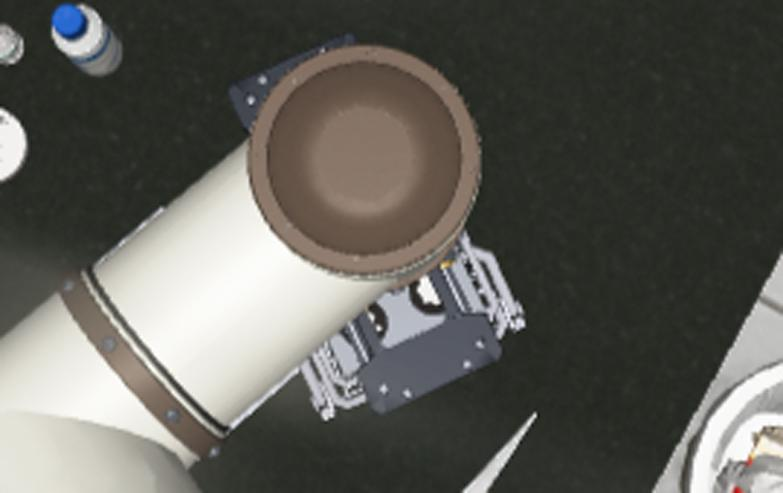

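View pics/mts.png

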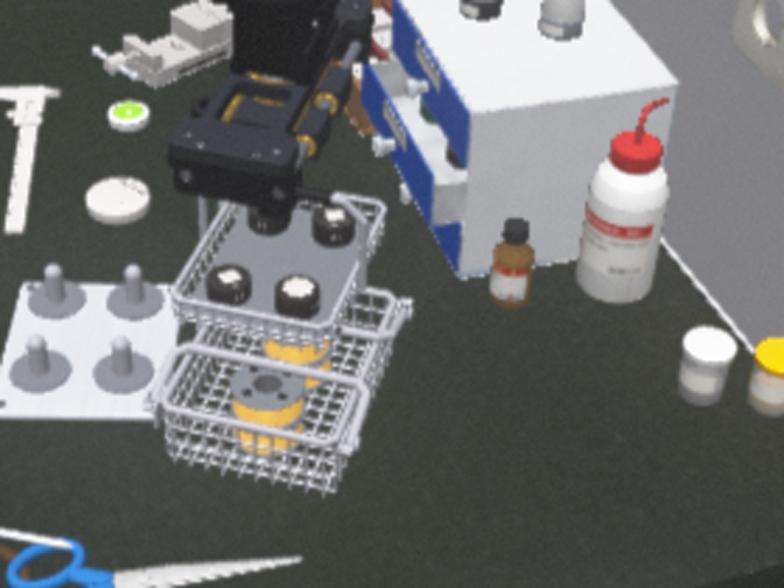

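```bash
cat > mt2.py <<'E'
from h import *
d=np.load("mt.npz");W=d["sw"];B=inb(W);x,y,z=B[...,0],B[...,1],B[...,2]
tz=sense()["tcp_pos"][2]-.0033   # handle z
m=(abs(x)<.06)&(abs(y)<.045)&(abs(z-(tz-.070))<.012)
A=np.c_[x[m],y[m],np.ones(m.sum())];k=np.linalg.lstsq(A,z[m],rcond=None)[0]
for _ in range(5):
    r=z[m]-A@k;g=abs(r)<.0025;k=np.linalg.lstsq(A[g],z[m][g],rcond=None)[0]
print("plane slopes x,y",k,"expected ~",tz-.07,g.sum())
m=(abs(z-(k[0]*x+k[1]*y+tz-.072+.033))<.005)&(abs(x)<.1)&(abs(y)<.08)
for c in comps(W,m,60):
    r=cv2.minAreaRect((B[c][:,:2]*1000).astype(np.float32));print("rim",c.sum(),[np.round(a,1) for a in r],np.round(B[c].min(0),4),np.round(B[c].max(0),4))
# handle/arch ends etc.
q=capture("scene")
for dct in mark_of(q,"tray_handle"): print("handle",inb(world(q,dct["centre"],tz)),dct["confidence"])
for dct in mark_of(q,"tray_feet"): print("feet",inb(world(q,dct["centre"],tz-.08)),dct["confidence"])
E
python3 mt2.py
```

```text
plane slopes x,y [-0.0088697  -0.00787796  0.13341949] expected ~ 0.12731962876025654 971
handle [ 0.00106442 -0.00566694  0.19731963] 0.64
feet [-0.00277836 -0.00160383  0.11731963] 0.92
```

```bash
python3 - <<'E'
from h import *
W=np.load("W0.npy");d=W[...,:2]-np.array([.6038,.0306]);a=np.radians(23.15);e=np.array([np.cos(a),np.sin(a)]);f=np.array([-e[1],e[0]])
x,y,z=d@e,d@f,W[...,2]
m=(abs(x)<.06)&(abs(y)<.045)&(z>.005)&(z<.025);print("plate z",np.median(z[m]))
for s in(1,-1):
    m=(abs(x-s*.0715)<.008)&(abs(y)<.04)&(z>.025);print("rim z",np.median(z[m]),"x",np.median(x[m]))
    m=(abs(y-s*.057)<.008)&(abs(x)<.05)&(z>.025)&(z<.055)&(abs(x)>.012);print("rim z",np.median(z[m]),"y",np.median(y[m]))
D=np.load("mt.npz")["sw"];B=inb(D);x,y,z=B[...,0],B[...,1],B[...,2]
off=.1334-.0140
for zz in [(.150,.170)]:
  m=(z>zz[0])&(z<zz[1])&(abs(x)<.09)&(abs(y)<.075)
  for c in comps(D,m,30): print(c.sum(),np.round(np.percentile(B[c],[1,50,99],axis=0),4).tolist())
for s in(1,-1):
    m=(abs(x-s*.0715)<.009)&(abs(y)<.04)&(z>.152)&(z<.170);print("rim",m.sum(),np.median(z[m]),"x",np.median(x[m]))
    m=(abs(y-s*.057)<.009)&(abs(x)<.05)&(z>.152)&(z<.17)&(abs(x)>.012);print("rim",m.sum(),np.median(z[m]),"y",np.median(y[m]))
E
```

```text
plate z 0.017890659559576694
rim z 0.032072879619946204 x 0.0715855990740295
rim z 0.032439920326395755 y 0.05407005952101769
rim z 0.03272316697601152 x -0.07222496872387496
rim z 0.03255801124738489 y -0.053614796130661835
96 [[0.0256, -0.0378, 0.15], [0.0381, -0.024, 0.1512], [0.0538, -0.0112, 0.1533]]
93 [[-0.0582, -0.0384, 0.15], [-0.0446, -0.0256, 0.1512], [-0.0297, -0.0116, 0.1535]]
rim 0 nan x nan
rim 0 nan y nan
rim 0 nan x nan
rim 0 nan y nan
  return _methods._mean(a, axis=axis, dtype=dtype,
  ret = ret.dtype.type(ret / rcount)
```

```bash
cat > mt3.py <<'E'
from h import *
import sys
D=np.nanmedian([cloud(capture("scene")) for _ in range(3)],0);B=inb(D);x,y,z=B[...,0],B[...,1],B[...,2]
zr=sense()["tcp_pos"][2]-.0833+.0325-.001 if len(sys.argv)<2 else float(sys.argv[1])
s_=sense();print("tcp",np.round(inb(np.array(s_["tcp_pos"])),4),"zr",zr)
m=(abs(x)<.055)&(abs(y)<.045)&(abs(z-(zr-.0146))<.006)
A=np.c_[x[m],y[m],np.ones(m.sum())];k=np.linalg.lstsq(A,z[m],rcond=None)[0]
for _ in range(5):
    r=z[m]-A@k;g=abs(r)<.0025;k=np.linalg.lstsq(A[g],z[m][g],rcond=None)[0]
print("plate",np.round(k,4),g.sum())
for s in(1,-1):
    m=(abs(x-s*.0715)<.009)&(abs(y)<.04)&(abs(z-zr)<.0045)
    if m.sum()>8: print("rim",m.sum(),np.median(z[m]),"x",np.polyfit(y[m],x[m],1))
    m=(abs(y-s*.056)<.009)&(abs(x)<.06)&(abs(z-zr)<.0045)&(abs(x)>.012)
    if m.sum()>8: print("rim",m.sum(),np.median(z[m]),"y",np.polyfit(x[m],y[m],1))
E
python3 mt3.py
```

```text
tcp [-0.0005 -0.0006  0.2009] zr 0.14912429226785434
plate [-0.0056 -0.0043  0.1346] 984
rim 19 0.1486983292187064 x [0.04281445 0.07256603]
rim 63 0.14908575029737303 y [-0.00425095  0.05152655]
rim 111 0.1493592382296376 x [ 0.00238506 -0.0732787 ]
rim 69 0.1495495498102295 y [-0.00953966 -0.05629564]
```

```bash
python3 - <<'E'
from h import *
D=np.nanmedian([cloud(capture("scene")) for _ in range(3)],0);B=inb(D);x,y,z=B[...,0],B[...,1],B[...,2]
for s in(1,-1):
    m=(abs(x-s*.082)<.008)&(abs(y)<.05)&(abs(z-.056)<.005); print("x",s,m.sum(),x[m].mean(),z[m].mean()) if m.any() else 0
    m=(abs(y-s*.062)<.006)&(abs(x)<.08)&(abs(z-.056)<.004); print("y",s,m.sum(),y[m].mean(),z[m].mean()) if m.any() else 0
    m=(abs(x-s*.025)<.008)&(abs(y)<.05)&(z>.06)&(z<.07); print("bar",s,m.sum(),x[m].mean()) if m.any() else 0
E
```

```text
x 1 20 0.08126081020160282 0.0556439317399513
y 1 110 0.06242962076736841 0.05615161161709061
bar 1 24 0.023838197925625026
x -1 161 -0.08291634959566424 0.05579869408238191
y -1 170 -0.0630891250175075 0.056147685762926926
bar -1 184 -0.02689863092240642
```

```bash
python3 -m creep '[[0,-1,2,-10,0],[0,-1,2,-25,0],[0,-1,2,-40,0],[0,-1,2,-46,0],[0,-1,2,-46,0],[0,-1,2,-46,0],[0,-1,2,-46,0],[0,-1,2,-46,0]]'
python3 mt3.py; python3 mt.py
```

```text
time_s: 45.5
tcp_pos: [0.5117, 0.224, 0.1557]
ee_rot: [[0.043, -0.907, -0.419], [0.031, -0.418, 0.908], [-0.999, -0.052, 0.01]]
wrist_force: [-0.3, 0.2, -3.9]
gripper_width: 0.103
tcp [-0.0004  0.0019  0.1554] zr 0.10357586919439347
plate [-0.0016 -0.004   0.0893] 998
rim 45 0.1034222654053003 x [-0.0127614   0.07125707]
rim 52 0.10347130938702959 y [-0.00282539  0.05450634]
rim 101 0.10350357199008564 x [ 0.00096088 -0.07240382]
rim 68 0.10397032366818132 y [-0.00569401 -0.05335085]
tcp [0.5114 0.2237 0.1552] [-0.0005  0.0019  0.1552] 0.09938941679200401 [-0.5  0.3 -4.9] jaw yaw -155.24794579285057
tray_handle []
tray_feet []
tray_handle [(0.66, array([273.7, 184.8]))]
tray_feet [(0.65, array([270.6, 218.3]))]
```

View pics/mts.png

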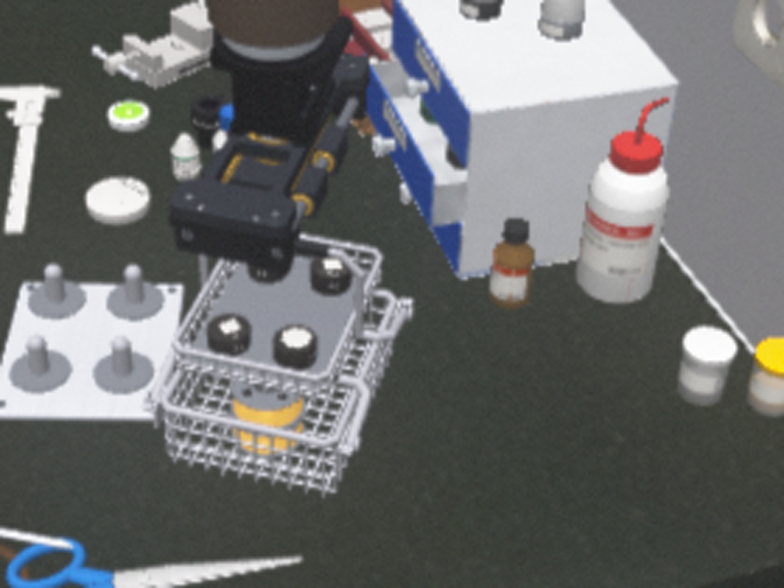

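Centred within about 1 mm, level. Lower onto the bars.

```bash
python3 -m creep '[[0,-1,-1,-3,0],[0,-1,-1,-6,0],[0,-1,-1,-9,0],[0,-1,-1,-12,0],[0,-1,-1,-14,0],[0,-1,-1,-14,0],[0,-1,-1,-14,0],[0,-1,-1,-14,0]]'
python3 mt3.py
```

```text
time_s: 46.75
tcp_pos: [0.5105, 0.2226, 0.1415]
ee_rot: [[0.042, -0.907, -0.419], [0.03, -0.418, 0.908], [-0.999, -0.051, 0.009]]
wrist_force: [-1.8, -2.4, 2.5]
gripper_width: 0.099
tcp [-0.0018  0.0013  0.1415] zr 0.0896874518201556
plate [-0.0054  0.0001  0.0752] 981
rim 50 0.08885706523567904 x [0.00110331 0.06976224]
rim 49 0.08999457706308123 y [-0.00289311  0.05391428]
rim 99 0.08959969066057638 x [-0.00107258 -0.07420199]
rim 68 0.09015982922010968 y [-0.00587313 -0.0539392 ]
```

```bash
python3 -m creep '[[0.1,0,0,0,0],[0.2,0,0,0,0],[0.4,0,0,0,0],[0.4,0,0,0,0],[0.4,0,0,0,0],[0.4,0,0,20,0],[0.4,0,0,50,0],[0.4,0,0,80,0]]'
python3 -m creep '[[0.4,-10,25,30,0],[0.4,-30,60,40,0],[0.4,-50,100,40,0],[0.4,-75,140,40,0],[0.4,-95,180,40,0],[0.4,-95,180,40,0],[0.4,-95,180,40,0],[0.4,-95,180,40,0]]'
cat > fin.py <<'E'
from h import *
p=capture("top");W=np.nanmedian([cloud(capture("top")) for _ in range(3)],0);B=inb(W);x,y,z=B[...,0],B[...,1],B[...,2]
m=(z>.126)&(z<.16)&(abs(x)<.03)&(abs(y)<.075)
r=cv2.minAreaRect((B[m][:,:2]*1000).astype(np.float32));print("handle",m.sum(),[np.round(a,1) for a in r],np.percentile(z[m],[50,90,98]))
m=(abs(x)<.055)&(abs(y)<.045)&(abs(z-.0755)<.006)
A=np.c_[x[m],y[m],np.ones(m.sum())];k=np.linalg.lstsq(A,z[m],rcond=None)[0]
for _ in range(5):
    rr=z[m]-A@k;g=abs(rr)<.0025;k=np.linalg.lstsq(A[g],z[m][g],rcond=None)[0]
print("plate",np.round(k,4))
m=(z>.083)&(z<.15)&(abs(x)<.1)&(abs(y)<.085)
for c in comps(W,m,200): print("tray",[np.round(a,1) for a in cv2.minAreaRect((B[c][:,:2]*1000).astype(np.float32))])
q=capture("scene")
cv2.imwrite("pics/ft.png",cv2.resize(p["image"][140:310,140:410],None,fx=2.9,fy=2.9,interpolation=cv2.INTER_CUBIC))
cv2.imwrite("pics/fs.png",cv2.resize(q["image"][100:310,170:450],None,fx=2.8,fy=2.8,interpolation=cv2.INTER_CUBIC))
E
python3 fin.py
```

```text
time_s: 47.7
tcp_pos: [0.5105, 0.2226, 0.222]
ee_rot: [[0.041, -0.907, -0.419], [0.029, -0.418, 0.908], [-0.999, -0.05, 0.009]]
wrist_force: [0.4, 1.0, -0.9]
gripper_width: 0.395
time_s: 48.5
tcp_pos: [0.4157, 0.4021, 0.262]
ee_rot: [[0.041, -0.907, -0.419], [0.029, -0.418, 0.908], [-0.999, -0.05, 0.009]]
wrist_force: [0.2, 0.0, -0.0]
gripper_width: 0.4
handle 290 [array([-4.4,  1.2]), array([118.8,   9.8]), np.float64(89.8)] [0.14157824 0.14350265 0.14466047]
plate [0.0013 0.0002 0.0761]
tray [array([-4.2,  1.2]), array([118.8, 148.3]), np.float64(89.9)]
tray [array([ 36.7, -23.2]), array([28.7, 28.6]), np.float64(65.7)]
tray [array([-46.4, -22.8]), array([29.3, 29. ]), np.float64(46.9)]
tray [array([-45.6,  25.6]), array([28.4, 28.4]), np.float64(65.2)]
```

View pics/fs.png

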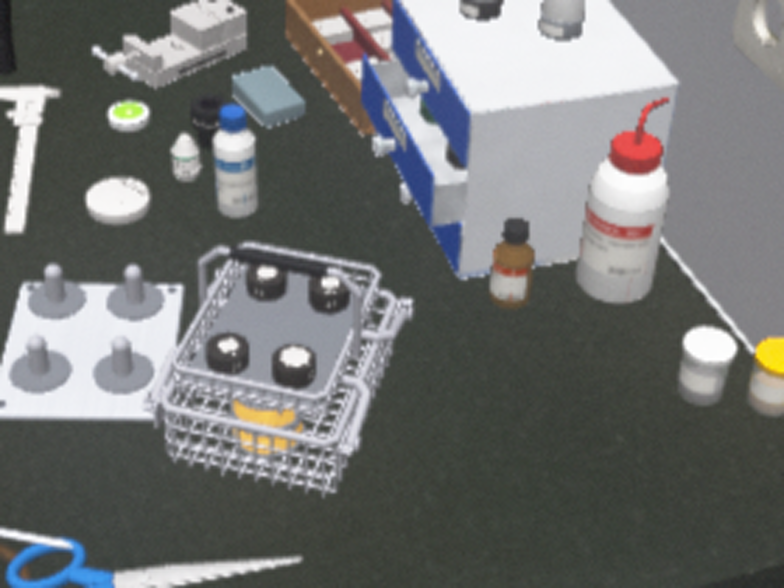

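View pics/ft.png

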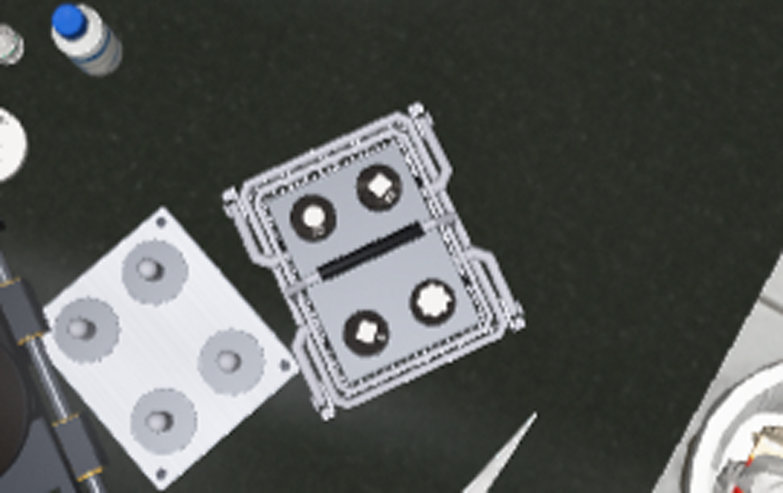

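The top view shows the tray level and in line, handle at basket (-4.3, +1.2) mm, with the robot clear. That is within the limits, and the base is at its seated height, so I am handing in.

```bash
python3 - <<'E'
from station import *
print(finish_job())
E
```

```text
the job is handed in; nothing more can be done
None
```

The job is done and handed in at about 49 s, well inside the 200 s limit; no verdict is reported. I swung both bails out and laid the four spools in the basket in two stacks of two. I then swung both bails back in and stood the tray on the bars.

**Last checks by depth camera:**

| Check | Measured | Limit or nominal |
|---|---|---|
| Upper spools' tops | about 52.5 mm, flat | rim at 58 mm |
| Bail bars after closing (last seen before the tray went on) | x = -25.7 and +25.1 mm | ±25 mm |
| Tray handle along the basket | -4.3 mm | ±9 mm |
| Tray handle across the basket | +1.2 mm | ±12 mm |
| Tray handle height | about 138 mm | 134 to 141.5 mm |
| Tray level | within 0.002 rad | 0.05 rad |
| Tray in line | within about 0.005 rad | 0.12 rad |

The bottle still stands and the robot was clear of everything.

**What did not go to plan:**
- **Tray position:** before release the scene camera put the tray about 1–2 mm off centre. Afterwards the top camera showed it 4.3 mm off, at the end of its play. I left it there because it was seated and within limits.
- **Tool tilt:** the tool drifted up to about 3° from vertical during the run, with no visible effect.

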